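# Change over the rotary indexing table

### The job

Change over the rotary indexing table: swap each of the two finished parts standing in it with the raw blank of the same diameter on the parts tray, so that each blank stands in the table's seat and each finished part stands in the tray seat its blank came from; the empty square pad on the tray is free to set things down on the way. Keep all four upright, and leave them flat in their seats. The table is unpowered and turns freely: leave it at the angle it stands at, and leave the calipers alone.

Things in the scene. Friction and masses are not known exactly. Their poses are not given: they have to be found in the camera images.
- blank_thick_mid (a point): Thick raw blank: plain solid aluminium cylinder, 45 mm diameter, 60 mm high, about 0.25 kg, standing on end at the start in the tray's large seat. This point is its centre, half-way up (30 mm above its underside); z along its axis. It can be gripped across its diameter half-way up, from any side.
- blank_slim_mid (a point): Slim raw blank: plain solid aluminium cylinder, 30 mm diameter, 60 mm high, about 0.12 kg, standing on end at the start in the tray's small seat. This point is its centre, half-way up (30 mm above its underside); z along its axis. It can be gripped across its diameter half-way up, from any side.
- fin_thick_mid (a point): Thick finished part: aluminium, 45 mm diameter for its lower 44 mm, then a turned-down spigot 30 mm across and 16 mm high with a dark bore in its top; 60 mm high in all, about 0.21 kg. Starts, spigot up, in the rotary table's large seat. This point is on its axis half-way up (30 mm above its underside), where it can be gripped across the 45 mm from any side; z along its axis.
- fin_slim_mid (a point): Slim finished part: aluminium, 30 mm diameter for its lower 44 mm, then a turned-down spigot 20 mm across and 16 mm high with a dark bore in its top; 60 mm high in all, about 0.09 kg. Starts, spigot up, in the rotary table's small seat. This point is on its axis half-way up (30 mm above its underside), where it can be gripped across the 30 mm from any side; z along its axis.
- nest_thick: Large seat on the rotary table's dial, for the 45 mm parts: black cup, flat floor 61 mm across in a rim 4 mm high (73 mm outside). Origin at the centre of its floor, 83 mm above the bench, z up. It lies 75 mm from the dial's axis, the small seat opposite. The aluminium dial (240 mm across) turns on a free bearing (0.4 N sideways at a seat moves it), stays where left and starts at any angle.
- nest_slim: Small seat on the rotary table's dial, for the 30 mm parts: black cup, flat floor 46 mm across in a rim 4 mm high (58 mm outside). Origin at the centre of its floor, 83 mm above the bench, z up. 75 mm from the dial's axis, opposite the large seat, so the axis is half-way between the two. The dial's hub and its two flat cover discs are lower than the seats' rims.
- stand_thick: Large seat on the parts tray: black cup, flat floor 61 mm across in a rim 4 mm high (73 mm outside). One of three places in a row, 100 mm apart and in any order, on the fixed flat grey tray (110 by 330 mm). Origin at the centre of its floor, 22 mm above the bench, z up. Fixed.
- stand_slim: Small seat on the parts tray: black cup, flat floor 46 mm across in a rim 4 mm high (58 mm outside). One of the three places in a row on the tray. Origin at the centre of its floor, 22 mm above the bench, z up. Fixed.
- stand_spare: Free place on the parts tray, in the same row: a fixed square block, 70 by 70 mm, with a flat black rubber top and no rim, empty at the start. Origin at the centre of its top face, 22 mm above the bench, z up. Any of the parts can stand on it.
- calipers: Digital calipers lying flat on the bench beyond the work (bystander, not needed): steel bar 230 mm long with a black display housing, 66 mm wide over the jaws, 12 mm high. Origin on the underside near the middle, x along the bar away from the jaws.
There are look-alikes about, which are no part of the job. What is shaped like the part that bears blank_thick_mid but blue or turquoise is not meant.

How it is judged (in metres and radians):
At the end, for the whole second after the job is handed in: The blanks stand in the rotary table's seats and the finished parts in the tray's seats, thick in large, slim in small: each upright within 0.06 rad, flat on the seat floor (3.5 mm), within 10 mm of its centre, at rest; the table's seats within 12 mm of where they started (horizontal distance between blank_thick_mid and nest_thick below 0.01 m and z of blank_thick_mid in the frame of nest_thick between 0.0265 and 0.0335 m and angle between each of blank_thick_mid, blank_slim_mid, fin_thick_mid, fin_slim_mid's own z axis and vertical below 0.06 rad and linear speed of each of blank_thick, blank_slim, fin_thick, fin_slim below 0.02 m/s and horizontal distance between blank_slim_mid and nest_slim below 0.01 m and z of blank_slim_mid in the frame of nest_slim between 0.0265 and 0.0335 m and horizontal distance between fin_thick_mid and stand_thick below 0.01 m and z of fin_thick_mid in the frame of stand_thick between 0.0265 and 0.0335 m and horizontal distance between fin_slim_mid and stand_slim below 0.01 m and z of fin_slim_mid in the frame of stand_slim between 0.0265 and 0.0335 m and distance of each of nest_thick, nest_slim from where it was at the start of the episode below 0.012 m); the robot touches nothing.
It fails at once if the dial of the rotary table is turned (a seat more than 12 mm from where it was at the start) (distance of any of nest_thick, nest_slim from where it was at the start of the episode above 0.012 m).
It fails at once if one of the four parts is tipped over (more than 0.6 rad) (angle between any of blank_thick_mid, blank_slim_mid, fin_thick_mid, fin_slim_mid's own z axis and vertical above 0.6 rad).
It fails at once if the calipers are pushed out of place (more than 30 mm) (distance of calipers from where it was at the start of the episode above 0.03 m).
It also fails if it takes over 128 s, if anything falls off the work surface, if the arm or the gripper's body presses on something with over 40 N, if the wrist force passes 120 N, or if a joint passes its speed limit or range.

### The arm

A 6-joint arm with a two-finger parallel gripper is mounted at the origin on the work surface. World frame = base frame: x ahead of the robot, y to its left, z up, the work surface at z = 0. Lengths are in mm, angles in rad, forces in N, time in s.
With the tool pointing down it reaches from about 350 to 975 mm from the base axis. Payload 4.9 kg.
Tool frame: the origin (TCP) lies between the finger pads; the fingertips stand 22 mm ahead of it and the grasp point (between the pads) lies 3 mm ahead of it (env.tip_extent is the distance from the TCP to the fingertips, in mm); x points along the fingers, z is the direction in which the jaws open and shut, and the axes are right-handed (so a half turn about x gives the same grasp; the last joint's range is limited). The gripper opens to 85 mm and grips with 20 to 120 N. Pads are 22 mm wide; open, the fingers measure 114 mm over their backs; the gripper's body (76 mm by 85 mm) begins 54 mm behind the grasp point. The pads swing forward as they close: fully open they stand 13 mm farther back than shut.
Start: joints at [1.193, 0.053, 1.613, -0, 1.476, -0.119], TCP at [159.941, 604.169, 221.004] pointing down, gripper open.
Joint ranges: [-3.01, 3.01], [-1.01, 2.22], [0.06, 2.58], [-1.02, 4.17], [0.09, 2.62], [-3.14, 3.14]. Speed limits (rad/s): [2.57, 2.57, 3.14, 3.14, 3.14, 3.14].

### API

Orientations are given as a rotation vector (axis times angle).
In Python, from plant import env, imaging gives the robot as it stands.
- The arm moves only by the tool drive_tool, never from a script. Its argument "moves" is a list of rows, each a list of 3 entries, a list of its own where there are three numbers: the shift along the world's x, y, z in m, then the turn, a rotation vector about the world's x, y, z in rad, then the finger opening in m, from 0 to 0.0854. In form: [[[dx, dy, dz], [ax, ay, az], gripper], ...]. A call has exactly 5 rows; each row is the pose to reach, as a shift and turn from the pose commanded when the call began; what a row does not reach only later rows make up. A row lasts 1/8 s, in which the tool goes at most 62.5 mm and 10.7 degrees, less where a joint would pass 70% of its speed; a pose out of reach is approached as far as the arm can. A call with a gripper value outside its range is refused whole. The fingers move at their own pace and stop on an object; the grip force is fixed at half the most. Time passes only in rows, so rows that repeat a pose let the fingers close, or fill a call up. It gives the time, the measured TCP pose, the force and the opening at its end, in the units of the state.
- env.state(): the state, without advancing time (a new reading comes with each control period).
- imaging.snapshot(name): name is "scene" or "top" or "wrist"; returns a dict with "pixels" (400x640x3 uint8, red, green, blue), "mtx" (3x3 intrinsics, pixels), "T" (4x4, takes a point from camera to world coordinates). Camera axes: x right, y down, z forward; pixel columns grow to the right and rows downward; lengths in mm; the calibration is good to about 2 mm. A picture is of the moment at which its call begins. There is no depth.
- env.finish_job(): hands the job in, once; it reports no verdict.
The state is a dict: "time": time; "qpos": joint angles; "dq": joint speeds; "effort": joint torques, N m; "tool_pos": TCP position; "ee_rot": TCP orientation; "contact_force": force on the tool from outside, world axes, zero at the start; "torque": the same for the moment, N m; "grip_width": finger opening in mm.
Only numpy, scipy, OpenCV 4.12 (cv2) and the standard library are available. Lean on these libraries where they do the work, as an engineer would, in place of code of your own. Each camera call takes 0.05 s, during which the arm holds its last target.

## Working session

There is one attempt and no reset: what is moved stays moved. The work goes in short steps, Python scripts to look and compute and a tool call to move; the robot and the scene stay as the last step left them, time stands still between calls to the robot, and variables do not carry over. Pictures are saved under pics/ and viewed, and the job is handed in when it is done.

Besides the shell and the picture viewer there is one more tool, called as a command line: name --argument value ..., lists and objects as JSON in quotes. drive_tool: Moves the arm, as the interface text tells. Its arguments: {"type":"object","properties":{"moves":{"type":"array"}},"required":["moves"]}

```bash
ls; mkdir -p pics; python3 - <<'E'
from plant import env, imaging
import cv2
print(env.state())
for n in ["scene","top","wrist"]:
    s=imaging.snapshot(n); cv2.imwrite(f"pics/{n}0.png",s["pixels"][:,:,::-1]); print(n,s["mtx"].tolist(),s["T"].round(3).tolist())
E
```

```text
pics
{'time': 0.0, 'qpos': array([ 1.19301891e+00,  5.33525145e-02,  1.61428572e+00,  6.31275781e-06,
        1.47598626e+00, -1.18987183e-01]), 'dq': array([-4.56848646e-05, -6.76431250e-04, -7.03263102e-07, -2.36955844e-03,
        2.69869503e-03,  1.08241500e-03]), 'effort': array([ 2.37904431e-03, -3.93692636e+01, -3.70177031e+01,  1.93712174e-05,
        7.07997009e-03, -2.25653429e-05]), 'tool_pos': array([159.6982814 , 603.59474453, 219.77066925]), 'ee_rot': array([-1.01759534,  1.3223717 ,  1.0158717 ]), 'contact_force': array([ 0.63743087, -0.05176698,  1.24245355]), 'torque': array([ 0.0010005 , -0.0533592 , -0.04326983]), 'grip_width': 85.3706171424044}
scene [[512.3440091164011, 0.0, 315.6621549461247], [0.0, 512.3440091164011, 198.32133486059826], [0.0, 0.0, 1.0]] [[0.419, 0.703, -0.575, 1230.361], [0.908, -0.334, 0.252, -215.405], [-0.015, -0.628, -0.778, 940.93], [0.0, 0.0, 0.0, 1.0]]
top [[384.2667320725353, 0.0, 317.884285827451], [0.0, 384.2667320725353, 198.50141041173507], [0.0, 0.0, 1.0]] [[0.054, -0.978, 0.203, 414.459], [-0.999, -0.053, 0.009, 37.379], [0.002, -0.203, -0.979, 998.726], [0.0, 0.0, 0.0, 1.0]]
wrist [[320.22973883915176, 0.0, 318.19885776969323], [0.0, 320.22973883915176, 198.94831089551178], [0.0, 0.0, 1.0]] [[0.255, 0.915, 0.311, 79.17], [0.967, -0.241, -0.085, 625.183], [-0.003, 0.323, -0.947, 373.482], [0.0, 0.0, 0.0, 1.0]]
```

View pics/top0.png

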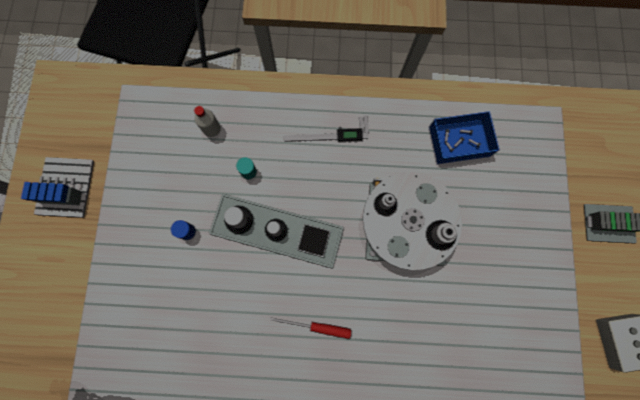

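View pics/scene0.png

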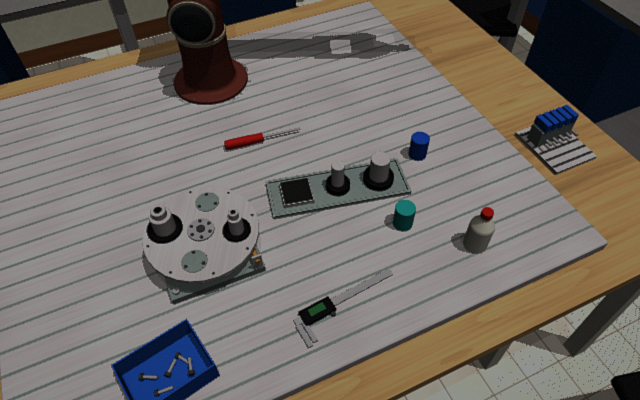

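View pics/wrist0.png

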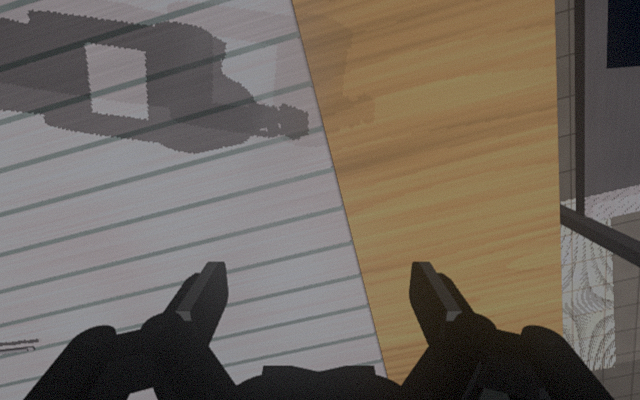

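```bash
python3 - <<'E'
import cv2,numpy as np
t=cv2.imread("pics/top0.png"); s=cv2.imread("pics/scene0.png")
a=cv2.resize(t[150:280,165:470],None,fx=2.6,fy=2.6,interpolation=cv2.INTER_CUBIC)
cv2.imwrite("pics/topc.png",a)
b=cv2.resize(s[130:300,130:440],None,fx=2.5,fy=2.5,interpolation=cv2.INTER_CUBIC)
cv2.imwrite("pics/scenec.png",b)
E
```

```text
(no output)
```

View pics/topc.png

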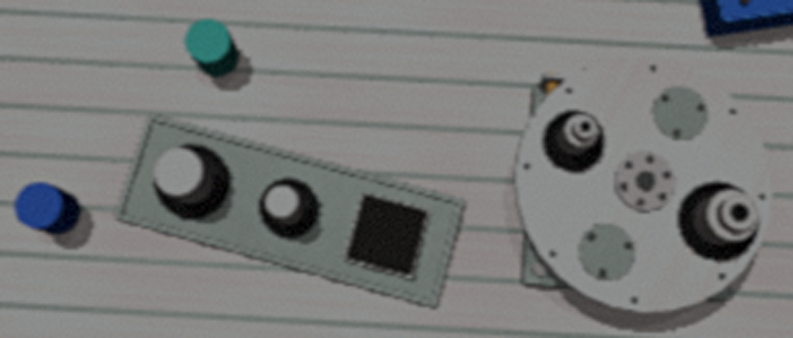

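View pics/scenec.png

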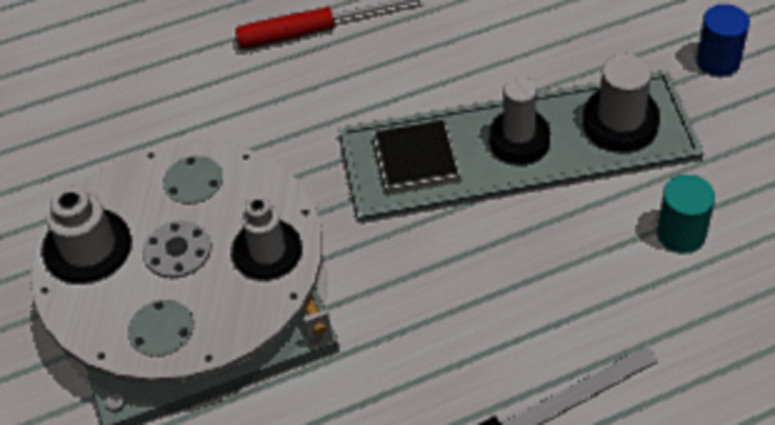

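```bash
cat > h.py <<'E'
import numpy as np,cv2
from scipy.optimize import least_squares
def rect(s,z,x0,y0,w,ppm=2):
    # top-down rectified patch of plane z: pixel (u,v) -> world x=x0-w+u/ppm, y=y0-w+v/ppm
    T=np.array(s["T"]);K=np.array(s["mtx"]);Ti=np.linalg.inv(T)
    P=K@Ti[:3]; H=P[:,[0,1,3]]+np.outer(P[:,2],[0,0,z])[:, :]*1.0 if False else np.c_[P[:,0],P[:,1],P[:,2]*z+P[:,3]]
    A=np.array([[1/ppm,0,x0-w],[0,1/ppm,y0-w],[0,0,1]])
    M=H@A # patch px -> image px
    n=int(2*w*ppm)
    return cv2.warpPerspective(s["pixels"],M,(n,n),flags=cv2.INTER_CUBIC|cv2.WARP_INVERSE_MAP)
def ray(s,u,v,z):
    T=np.array(s["T"]);K=np.array(s["mtx"])
    d=T[:3,:3]@np.linalg.solve(K,[u,v,1.]);o=T[:3,3]
    return (o+d*(z-o[2])/d[2])[:2]
def proj(s,p):
    T=np.linalg.inv(np.array(s["T"]));c=T[:3,:3]@np.array(p,float)+T[:3,3]
    q=np.array(s["mtx"])@c;return q[:2]/q[2]
def fitcircle(pts,r,c0,fs=1.0):
    f=lambda c:np.hypot(pts[:,0]-c[0],pts[:,1]-c[1])-r
    o=least_squares(f,c0,loss="cauchy",f_scale=fs);return o.x,np.abs(f(o.x))
def cup(s,z,x0,y0,r,w=60,ppm=2,thr=45):
    im=rect(s,z,x0,y0,w,ppm);m=(im.max(2)<thr).astype(np.uint8)
    n,l,st,ce=cv2.connectedComponentsWithStats(m)
    k=min(range(1,n),key=lambda i:np.hypot(*(ce[i]-w*ppm))-st[i,4]/50)
    c,_=cv2.findContours((l==k).astype(np.uint8),cv2.RETR_EXTERNAL,cv2.CHAIN_APPROX_NONE)
    p=max(c,key=len)[:,0].astype(float)/ppm+[x0-w,y0-w]
    c,e=fitcircle(p,r,p.mean(0));return c,(e<1).sum(),len(p),im
E
python3 - <<'E'
from h import *
from plant import imaging
t=imaging.snapshot("top");s=imaging.snapshot("scene")
px=dict(top=dict(nt=(443,236),ns=(386,204),st=(239,219),ss=(277,231)),scene=dict(nt=(163,228),ns=(237,229),st=(378,178),ss=(338,184)))
for n,c in (("top",t),("scene",s)):
    for k,(u,v) in px[n].items():
        z=87 if k[0]=='n' else 26; r=36.5 if k[1]=='t' else 29
        x=ray(c,u,v,z); o,a,b,im=cup(c,z,*x,r); print(n,k,x.round(0),o.round(1),a,b)
        cv2.imwrite(f"pics/c_{n}_{k}.png",im[:,:,::-1])
import glob
fs=[[cv2.imread(f"pics/c_{n}_{k}.png") for k in ("nt","ns","st","ss")] for n in ("top","scene")]
cv2.imwrite("pics/cups.png",cv2.resize(np.vstack([np.hstack(f) for f in fs]),(800,400)))
for n,c in (("top",t),("scene",s)):
    u={"top":(313,241),"scene":(296,192)}[n]
    print(n,"spare guess",ray(c,*u,22))
E
```

```text
top nt [ 529. -256.] [ 531.9 -252.9] 133 527
top ns [ 599. -120.] [ 599.1 -120.1] 130 384
top st [552. 245.] [549.7 245.1] 198 486
top ss [526. 145.] [528.3 148.9] 173 457
scene nt [ 536. -255.] [ 537.  -252.4] 251 598
scene ns [ 604. -118.] [ 604.1 -119.5] 235 461
scene st [562. 240.] [562.6 238.3] 239 715
scene ss [538. 147.] [534.  146.4] 127 564
top spare guess [506.15449433  52.64886366]
scene spare guess [514.59320394  49.17932211]
```

View pics/cups.png

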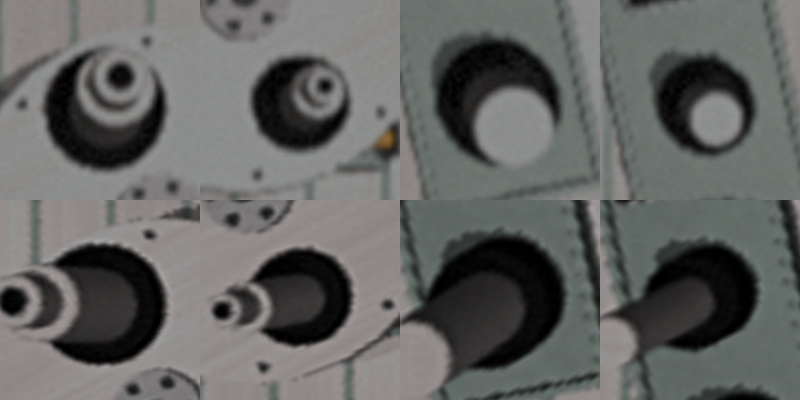

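Candidates in top view: thick blank (237,216), slim blank (276,230), blue look-alike (183,230), turquoise look-alike (246,168). Finished parts: thick (443,232), slim (387,200). The plain grey cylinders in the black tray cups are the blanks, and the crop confirms it. The two views disagree by about 5 mm, so I'll check from closer with the wrist camera.

drive_tool --moves '[[[0.037,-0.047,0.016],[0,0,-0.045],0.085],[[0.074,-0.095,0.032],[0,0,-0.09],0.085],[[0.111,-0.142,0.048],[0,0,-0.135],0.085],[[0.148,-0.19,0.064],[0,0,-0.18],0.085],[[0.185,-0.237,0.08],[0,0,-0.215],0.085]]'

```text
time: 0.88
tool_pos: [345.7, 365.5, 301.5]
ee_rot: [-0.853, 1.397, 0.853]
contact_force: [0.8, -0.2, 0.5]
grip_width: 85.3
```

drive_tool --moves '[[[0.037,-0.047,0],[0,0,0],0.085],[[0.074,-0.095,0],[0,0,0],0.085],[[0.111,-0.142,0],[0,0,0],0.085],[[0.148,-0.19,0],[0,0,0],0.085],[[0.185,-0.237,0],[0,0,0],0.085]]'

```text
time: 1.5
tool_pos: [530.8, 128.4, 301.1]
ee_rot: [-0.853, 1.396, 0.853]
contact_force: [0.2, 1.1, 0.0]
grip_width: 85.0
```

```bash
cat > snap.py <<'E'
import sys,cv2,pickle
from plant import env,imaging
tag=sys.argv[1]; d={}
for n in sys.argv[2:]:
    d[n]=imaging.snapshot(n); cv2.imwrite(f"pics/{n}_{tag}.png",d[n]["pixels"][:,:,::-1])
pickle.dump(d,open(f"pics/{tag}.pkl","wb"))
st=env.state()
from scipy.spatial.transform import Rotation as R
print(st["time"],st["tool_pos"].round(1),st["grip_width"].round(1),st["contact_force"].round(1),"\n",R.from_rotvec(st["ee_rot"]).as_matrix().round(4))
E
python3 snap.py a wrist top scene
```

```text
Traceback (most recent call last):
  File "snap.py", line 9, in <module>
    print(st["time"],st["tool_pos"].round(1),st["grip_width"].round(1),st["contact_force"].round(1),"\n",R.from_rotvec(st["ee_rot"]).as_matrix().round(4))
                                             ^^^^^^^^^^^^^^^^^^^^^^
AttributeError: 'float' object has no attribute 'round'
```

View pics/wrist_a.png

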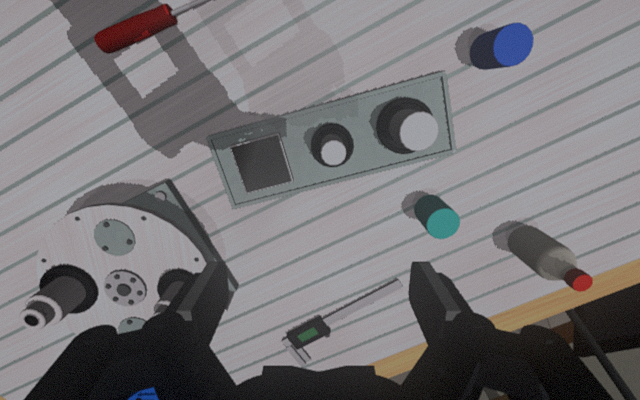

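View pics/top_a.png

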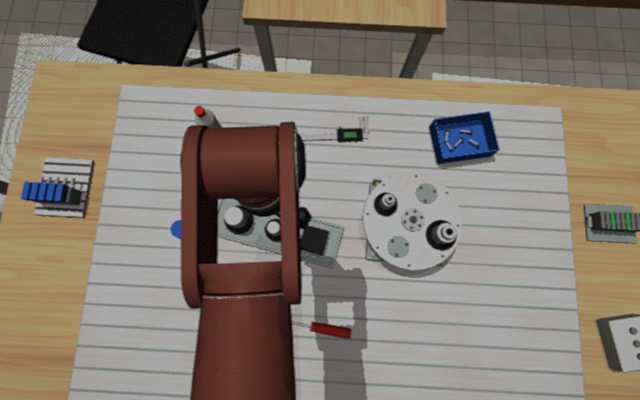

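```bash
sed -i 's/st\["grip_width"\].round(1)/round(st["grip_width"],1)/' snap.py; cat > m.py <<'E'
from h import *
import pickle
d=pickle.load(open("pics/a.pkl","rb"))
from plant import env
from scipy.spatial.transform import Rotation as R
st=env.state();print(st["time"],R.from_rotvec(st["ee_rot"]).as_matrix().round(3))
print(proj(d["wrist"],st["tool_pos"]),proj(d["top"],st["tool_pos"]), d["wrist"]["T"].round(3))
w=d["wrist"]
for k,uv,z,r in (("nt",(68,288),87,36.5),("ns",(180,290),87,29),("st",(403,124),26,36.5),("ss",(331,144),26,29)):
    x=ray(w,*uv,z);o,a,b,im=cup(w,z,*x,r,thr=40);print(k,x.round(),o.round(1),a,b);cv2.imwrite(f"pics/w_{k}.png",im[:,:,::-1])
print("spare",ray(w,263,163,22))
# tops of the blanks
for k,uv in (("st",(418,131)),("ss",(334,153))): print(k,ray(w,*uv,82))
cv2.imwrite("pics/wc.png",np.hstack([cv2.imread(f"pics/w_{k}.png") for k in ("nt","st","ss")]))
E
python3 m.py
```

```text
1.65 [[-0.001 -0.888  0.46 ]
 [-0.     0.46   0.888]
 [-1.     0.001 -0.001]]
[317.84656161 253.26317823] [271.41452996 211.05375937] [[ 4.56000e-01  8.42000e-01  2.88000e-01  4.56495e+02]
 [ 8.90000e-01 -4.31000e-01 -1.47000e-01  1.66238e+02]
 [-0.00000e+00  3.23000e-01 -9.46000e-01  4.54659e+02]
 [ 0.00000e+00  0.00000e+00  0.00000e+00  1.00000e+00]]
nt [ 528. -247.] [ 529.1 -246.3] 206 581
ns [ 599. -115.] [ 630.5 -134.9] 93 879
st [545. 246.] [550.4 270. ] 1 1
ss [526. 150.] [545.5 151.6] 1 1
spare [506.93976356  55.12935951]
st [548.65127519 247.60472315]
ss [527.55981884 150.65233019]
```

View pics/wc.png

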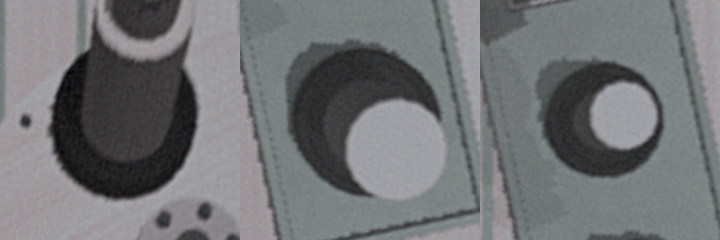

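drive_tool --moves '[[[0,-0.055,0],[0,0,0],0.085],[[0,-0.11,0],[0,0,0],0.085],[[0,-0.165,-0.01],[0,0,0],0.085],[[0,-0.22,-0.02],[0,0,0],0.085],[[0,-0.275,-0.03],[0,0,0],0.085]]'

```text
time: 2.28
tool_pos: [529.7, -145.1, 271.0]
ee_rot: [-0.855, 1.395, 0.855]
contact_force: [0.4, -1.1, 0.2]
grip_width: 85.2
```

drive_tool --moves '[[[0,-0.05,-0.015],[0,0,0],0.085],[[0,-0.09,-0.03],[0,0,0],0.085],[[0.001,-0.106,-0.03],[0,0,0],0.085],[[0.001,-0.106,-0.03],[0,0,0],0.085],[[0.001,-0.106,-0.03],[0,0,0],0.085]]'

```text
time: 2.9
tool_pos: [531.6, -249.5, 242.0]
ee_rot: [-0.855, 1.395, 0.854]
contact_force: [-0.2, 0.3, -0.7]
grip_width: 85.0
```

```bash
python3 snap.py b wrist; python3 snap.py b2 top scene
```

```text
2.95 [ 531.6 -249.4  242. ] 84.8 [-0.1 -0.7  0.1] 
 [[ 1.300e-03 -8.907e-01  4.545e-01]
 [-4.000e-04  4.545e-01  8.907e-01]
 [-1.000e+00 -1.400e-03  3.000e-04]]
3.05 [ 531.4 -249.7  241.7] 84.9 [ 0.1 -0.2 -0.2] 
 [[ 1.000e-03 -8.906e-01  4.547e-01]
 [-4.000e-04  4.547e-01  8.906e-01]
 [-1.000e+00 -1.100e-03  1.000e-04]]
```

View pics/wrist_b.png

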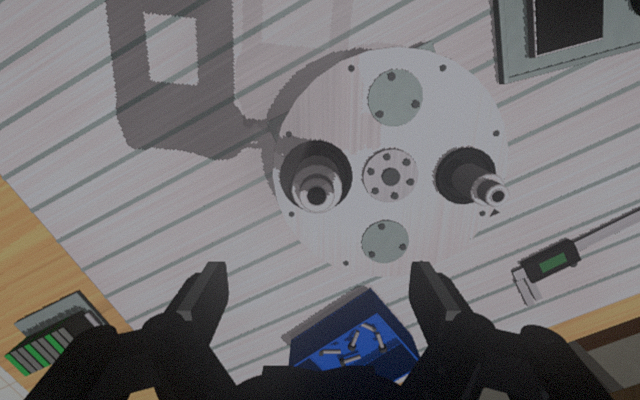

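View pics/scene_b2.png

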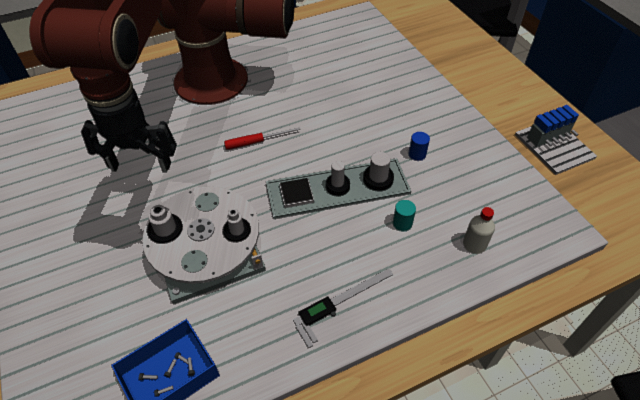

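```bash
cat > m2.py <<'E'
from h import *
import pickle
w=pickle.load(open("pics/b.pkl","rb"))["wrist"]
out=[]
for k,uv,z,r,th in (("nt",(312,176),87,36.5,50),("ns",(465,176),87,29,50)):
    x=ray(w,*uv,z);o,a,b,im=cup(w,z,*x,r,thr=th);print(k,x.round(),o.round(1),a,b);out.append(im)
for k,uv in (("nt",(316,195)),("ns",(495,195))):
    x=ray(w,*uv,143);im=rect(w,143,*x,30,4);m=(im.max(2)<60).astype(np.uint8)
    print(k,"bore guess",x.round(1));out.append(im)
print("hub",ray(w,390,176,83))
cv2.imwrite("pics/w2.png",np.hstack(out)[:,:,::-1])
E
python3 m2.py
```

```text
nt [ 527. -254.] [ 570.5 -279.4] 51 117
ns [ 596. -119.] [ 607.3 -109.4] 16 16
nt bore guess [ 530.2 -251. ]
ns bore guess [ 597.6 -118.6]
hub [ 563.47511504 -184.79200206]
```

View pics/w2.png

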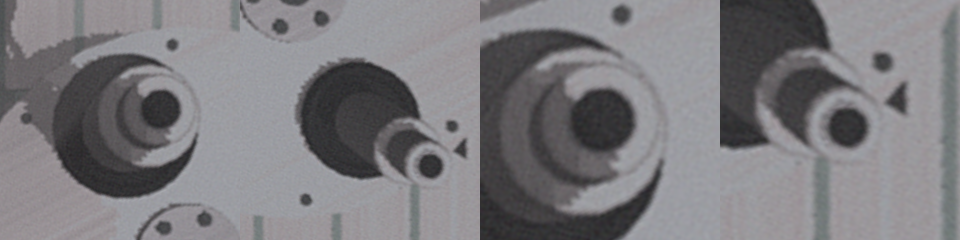

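drive_tool --moves '[[[0,-0.002,-0.04],[0,0,0],0.085],[[0,-0.002,-0.08],[0,0,0],0.085],[[0,-0.002,-0.11],[0,0,0],0.08],[[0,-0.002,-0.126],[0,0,0],0.075],[[0,-0.002,-0.126],[0,0,0],0.07]]'

```text
time: 3.68
tool_pos: [530.5, -252.1, 114.2]
ee_rot: [-0.853, 1.397, 0.855]
contact_force: [-0.5, 0.1, 1.0]
grip_width: 69.7
```

```bash
python3 snap.py c wrist top scene
```

```text
3.825 [ 532.1 -253.4  117. ] 69.7 [ 0.2 -0.4  0.5] 
 [[ 2.700e-03 -8.899e-01  4.561e-01]
 [-1.700e-03  4.561e-01  8.899e-01]
 [-1.000e+00 -3.200e-03 -3.000e-04]]
```

View pics/wrist_c.png

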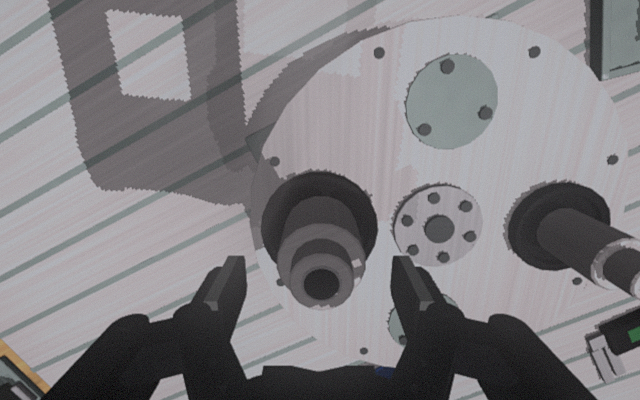

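View pics/scene_c.png

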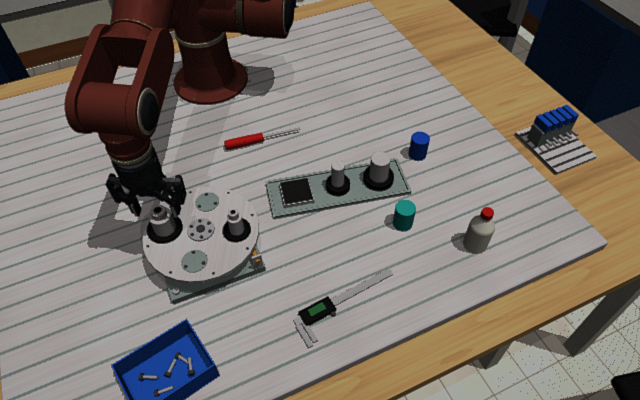

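```bash
python3 - <<'E'
from h import *
import pickle
d=pickle.load(open("pics/c.pkl","rb"));w=d["wrist"]
c=[530.9,-252.8]
print(proj(w,c+[143]),ray(w,322,285,143), ray(w,440,229,83), [proj(w,c+[z]) for z in (115,93)])
g=cv2.cvtColor(w["pixels"],cv2.COLOR_RGB2GRAY)[255:320,270:370]
cv2.imwrite("pics/b.png",cv2.resize(g,None,fx=6,fy=6))
E
```

```text
[317.61506339 285.41175907] [ 531.61079203 -250.93141988] [ 564.95281731 -183.78761724] [array([317.71920809, 255.29232484]), array([317.78091275, 237.4468733 ])]
```

View pics/b.png

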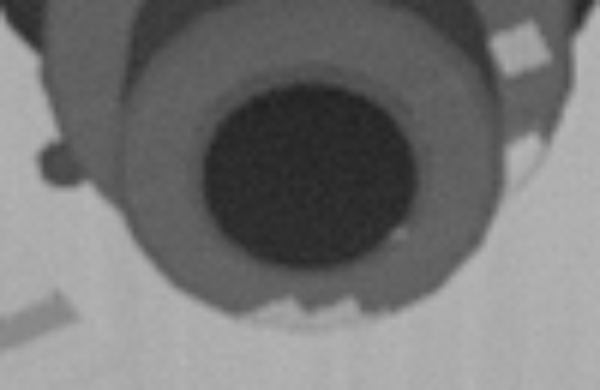

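drive_tool --moves '[[[0.0007,0.0014,0],[0,0,0],0.06],[[0.0007,0.0014,0],[0,0,0],0.05],[[0.0007,0.0014,0],[0,0,0],0.04],[[0.0007,0.0014,0],[0,0,0],0.04],[[0.0007,0.0014,0],[0,0,0],0.04]]'

```text
time: 4.45
tool_pos: [531.7, -251.5, 115.2]
ee_rot: [-0.854, 1.397, 0.853]
contact_force: [-0.4, 0.1, 1.9]
grip_width: 40.0
```

```bash
python3 snap.py d wrist
```

```text
4.5 [ 531.7 -251.5  115.2] 40.0 [-0.5  0.8  1.9] 
 [[ 2.000e-04 -8.898e-01  4.563e-01]
 [-1.000e-04  4.563e-01  8.898e-01]
 [-1.000e+00 -3.000e-04  0.000e+00]]
```

View pics/wrist_d.png

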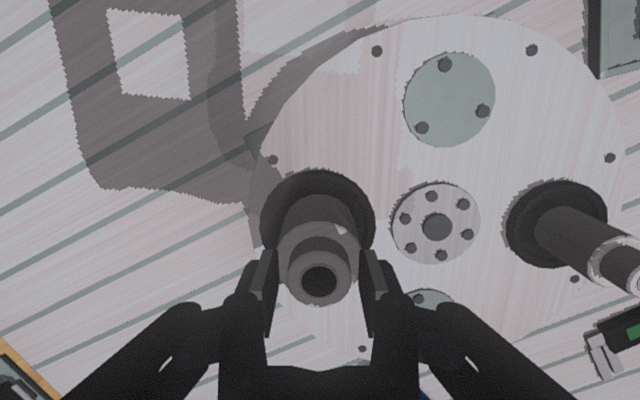

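drive_tool --moves '[[[0,0,0],[0,0,0],0.038],[[0,0,0],[0,0,0],0.035],[[0,0,0],[0,0,0],0.03],[[0,0,0],[0,0,0],0.02],[[0,0,0],[0,0,0],0.02]]'

```text
time: 5.12
tool_pos: [532.7, -251.8, 116.7]
ee_rot: [-0.855, 1.395, 0.852]
contact_force: [0.2, 1.4, 6.7]
grip_width: 26.8
```

```bash
python3 snap.py e wrist scene
```

```text
5.225 [ 532.7 -251.8  116.6] 27.3 [0.  0.7 7. ] 
 [[ 2.500e-03 -8.899e-01  4.562e-01]
 [-1.100e-03  4.562e-01  8.899e-01]
 [-1.000e+00 -2.700e-03  2.000e-04]]
```

View pics/wrist_e.png

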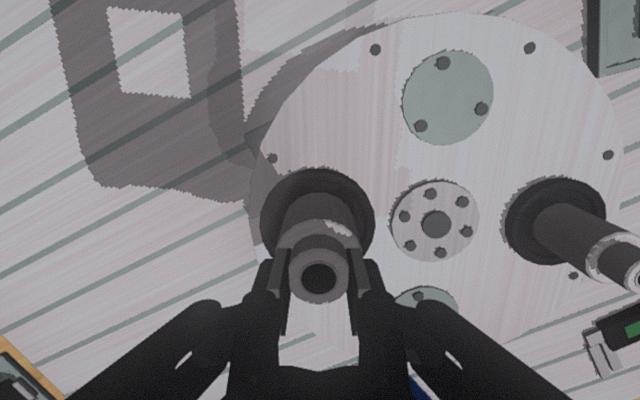

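View pics/scene_e.png

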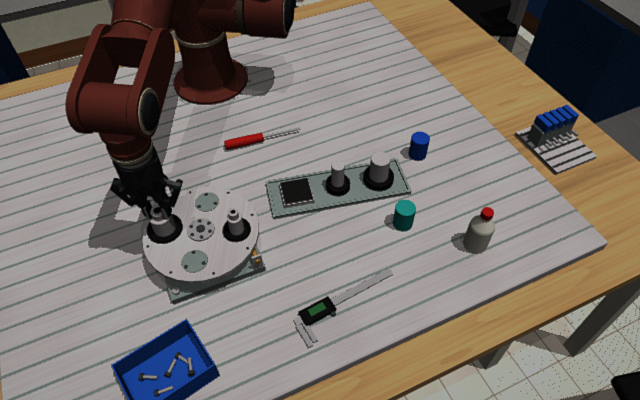

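```bash
python3 - <<'E'
from h import *
import pickle
d=pickle.load(open("pics/e.pkl","rb"));w=d["wrist"];s=d["scene"]
a=ray(w,318,218,87);b=ray(w,556,227,87);print(a,b,np.hypot(*(a-b)),w["T"][:3,3])
print(ray(w,320,277,143))
c=[531.6,-251.4]
for z in (93,100,115,127,143): print(z,proj(w,c+[z]),proj(s,c+[z]))
cv2.imwrite("pics/ws.png",cv2.resize(s["pixels"][150:270,90:250,::-1],None,fx=5,fy=5,interpolation=cv2.INTER_CUBIC))
cv2.imwrite("pics/ww.png",cv2.resize(w["pixels"][200:360,210:430,::-1],None,fx=3.6,fy=3.6,interpolation=cv2.INTER_CUBIC))
E
```

```text
[ 525.08244214 -248.28920192] [ 597.98009265 -119.02554933] 148.4020192945096 [ 458.00518714 -213.77596675  270.00314467]
[ 530.93822235 -250.20044735]
93 [318.32068808 232.7972905 ] [163.46936381 224.17623097]
100 [318.32120666 237.87977747] [162.62713531 222.16065714]
115 [318.32245116 250.0768532 ] [160.79251795 217.77015415]
127 [318.32360354 261.37107537] [159.29476909 214.1858259 ]
143 [318.32541679 279.14234058] [157.25484119 209.30398528]
```

View pics/ws.png

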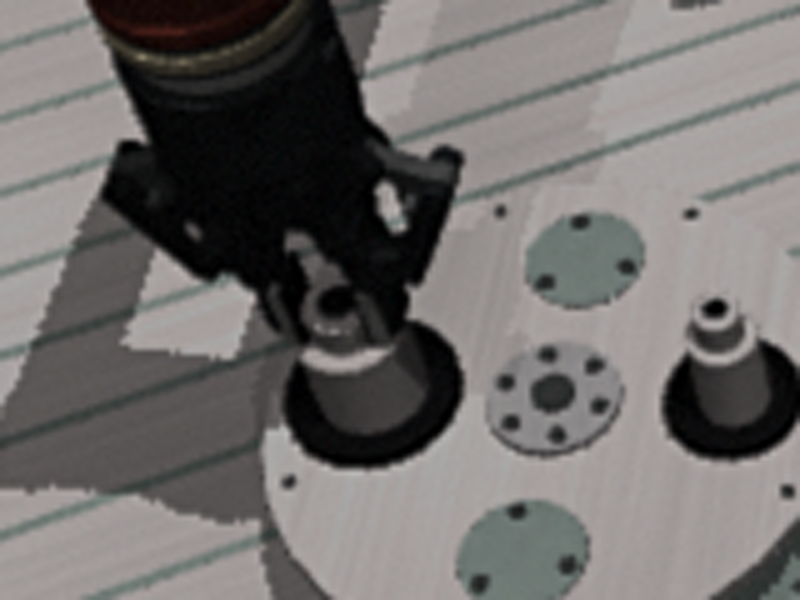

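View pics/ww.png

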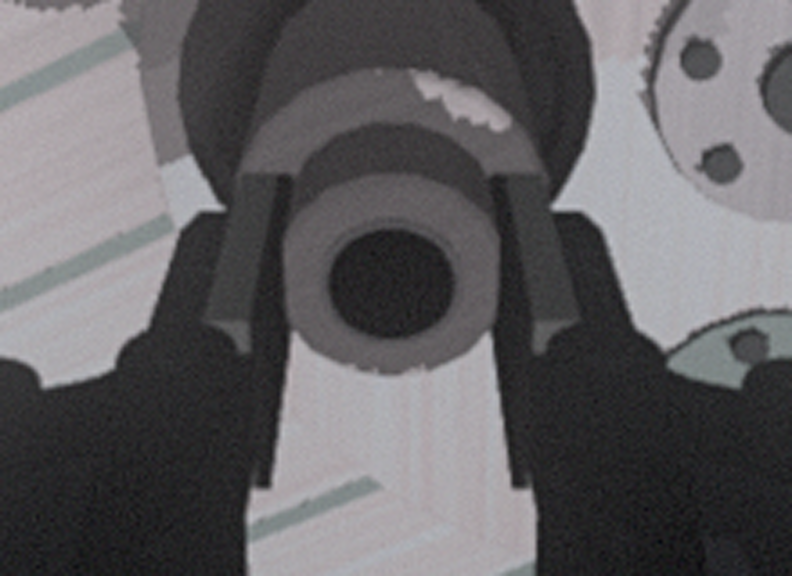

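```bash
python3 - <<'E'
from plant import env
print(env.tip_extent,[a for a in dir(env) if a[0]!='_'])
E
```

```text
22.0 ['MotionError', 'finish_job', 'state', 'tip_extent']
```

The fingers have closed on the spigot: the tips are on the shoulder and the tool sits about 34 mm higher than the stated tip extent would put it. I'll open, go lower and check.

drive_tool --moves '[[[0,0,0],[0,0,0],0.035],[[0,0,0.002],[0,0,0],0.05],[[0,0,0.002],[0,0,0],0.065],[[0,0,0.002],[0,0,0],0.075],[[0,0,0.002],[0,0,0],0.075]]'

```text
time: 5.85
tool_pos: [531.4, -251.3, 116.6]
ee_rot: [-0.853, 1.397, 0.854]
contact_force: [-0.0, -0.3, 0.0]
grip_width: 74.9
```

drive_tool --moves '[[[0,0,0],[0,0,0],0.075],[[0,0,-0.008],[0,0,0],0.075],[[0,0,-0.016],[0,0,0],0.075],[[0,0,-0.022],[0,0,0],0.075],[[0,0,-0.022],[0,0,0],0.075]]'

```text
time: 6.48
tool_pos: [531.1, -251.1, 93.9]
ee_rot: [-0.852, 1.398, 0.855]
contact_force: [0.2, 0.2, 1.0]
grip_width: 75.1
```

```bash
python3 snap.py f wrist scene; python3 - <<'E'
import cv2
s=cv2.imread("pics/scene_f.png")
cv2.imwrite("pics/sf.png",cv2.resize(s[150:270,90:250],None,fx=5,fy=5,interpolation=cv2.INTER_CUBIC))
E
```

```text
6.575 [ 531.7 -251.4   94.9] 75.4 [ 0.4  0.3 -0.6] 
 [[-1.000e-04 -8.898e-01  4.563e-01]
 [ 1.000e-04  4.563e-01  8.898e-01]
 [-1.000e+00  1.000e-04  0.000e+00]]
```

View pics/sf.png

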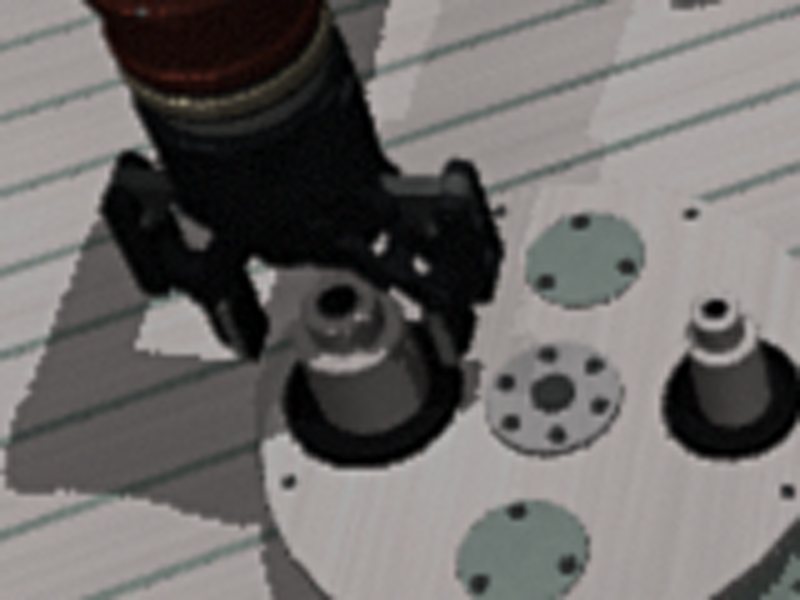

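View pics/wrist_f.png

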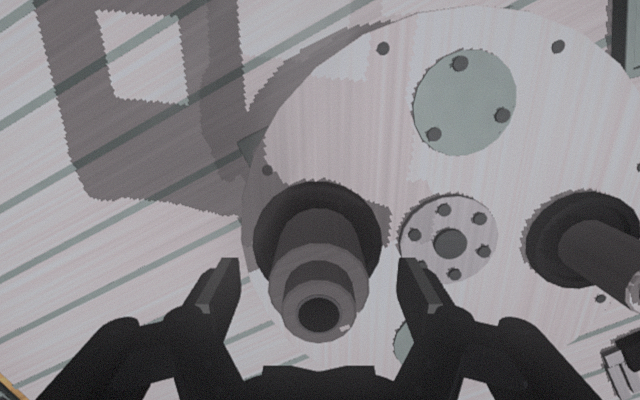

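drive_tool --moves '[[[0,0,-0.004],[0,0,0],0.07],[[0,0,-0.007],[0,0,0],0.06],[[0,0,-0.007],[0,0,0],0.052],[[0,0,-0.007],[0,0,0],0.045],[[0,0,-0.007],[0,0,0],0.04]]'

```text
time: 7.2
tool_pos: [531.9, -251.6, 88.4]
ee_rot: [-0.854, 1.396, 0.853]
contact_force: [0.6, 0.3, 0.4]
grip_width: 42.6
```

drive_tool --moves '[[[0,0,0],[0,0,0],0.035],[[0,0,0],[0,0,0],0.03],[[0,0,0],[0,0,0],0.02],[[0,0,0],[0,0,0],0.02],[[0,0,0],[0,0,0],0.02]]'

```text
time: 7.82
tool_pos: [531.9, -251.6, 88.4]
ee_rot: [-0.854, 1.396, 0.853]
contact_force: [-0.2, -0.5, 4.0]
grip_width: 42.8
```

```bash
python3 snap.py g wrist scene; python3 - <<'E'
import cv2
s=cv2.imread("pics/scene_g.png")
cv2.imwrite("pics/sg.png",cv2.resize(s[150:270,90:250],None,fx=5,fy=5,interpolation=cv2.INTER_CUBIC))
E
```

```text
7.925 [ 531.9 -251.6   88.4] 42.3 [0.4 0.2 4.6] 
 [[ 7.000e-04 -8.898e-01  4.563e-01]
 [-4.000e-04  4.563e-01  8.898e-01]
 [-1.000e+00 -8.000e-04 -0.000e+00]]
```

View pics/sg.png

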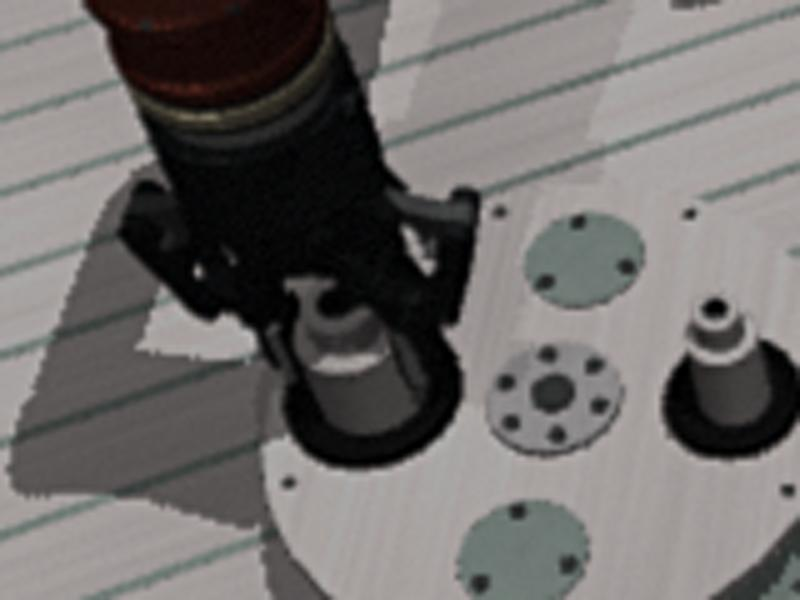

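View pics/wrist_g.png

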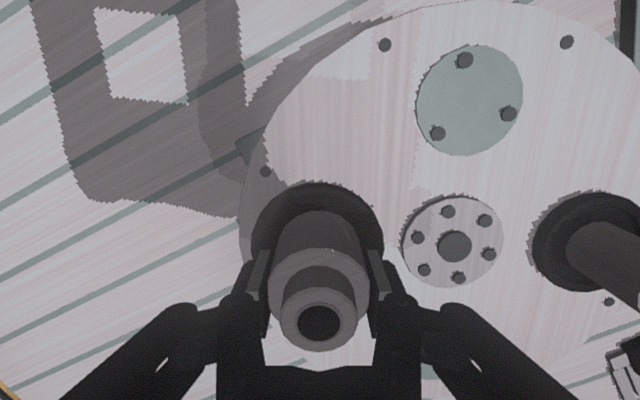

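drive_tool --moves '[[[0,0,0.003],[0,0,0],0.02],[[0,0,0.012],[0,0,0],0.02],[[0,0,0.04],[0,0,0],0.02],[[0,0,0.075],[0,0,0],0.02],[[0,0,0.1],[0,0,0],0.02]]'

```text
time: 8.55
tool_pos: [531.6, -251.5, 189.5]
ee_rot: [-0.854, 1.397, 0.853]
contact_force: [0.3, -0.6, -3.6]
grip_width: 42.4
```

```bash
python3 snap.py i wrist top
```

```text
8.65 [ 533.2 -252.5  191.9] 42.9 [ 0.  -1.  -1.5] 
 [[ 5.400e-03 -8.899e-01  4.562e-01]
 [-3.600e-03  4.562e-01  8.899e-01]
 [-1.000e+00 -6.400e-03 -7.000e-04]]
```

View pics/wrist_i.png

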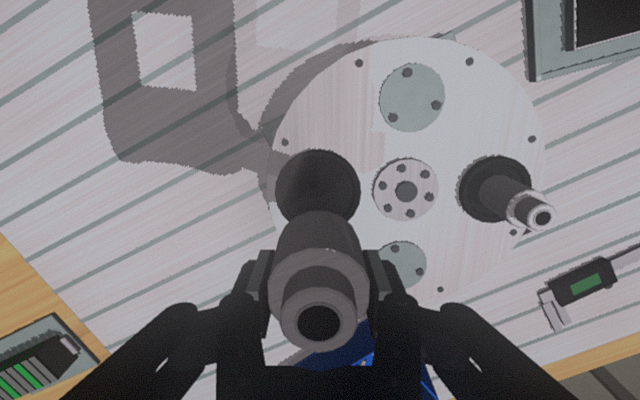

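```bash
python3 - <<'E'
from h import *
import pickle
w=pickle.load(open("pics/i.pkl","rb"))["wrist"]
x=ray(w,318,190,87);o,a,b,im=cup(w,87,*x,36.5,thr=65);print(x,o,a,b)
x=ray(w,494,187,87);o,a,b,im2=cup(w,87,*x,29,thr=65);print(x,o,a,b)
print(ray(w,406,191,83))
cv2.imwrite("pics/x.png",np.hstack([im,im2])[:,:,::-1])
E
```

```text
[ 528.00181123 -250.11187313] [ 529.5583554  -252.68454545] 180 480
[ 592.49975676 -118.22648916] [ 594.64181037 -118.98463476] 214 463
[ 563.98692904 -184.42770135]
```

View pics/x.png

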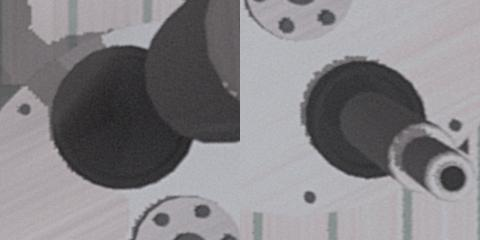

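drive_tool --moves '[[[-0.003,0.035,0],[0,0,0],0.02],[[-0.008,0.09,0],[0,0,0],0.02],[[-0.013,0.15,0],[0,0,0],0.02],[[-0.018,0.21,0],[0,0,0],0.02],[[-0.022,0.265,0],[0,0,0],0.02]]'

```text
time: 9.28
tool_pos: [508.2, 15.5, 186.1]
ee_rot: [-0.853, 1.399, 0.855]
contact_force: [0.9, -0.4, -1.5]
grip_width: 42.4
```

drive_tool --moves '[[[-0.003,0.035,-0.02],[0,0,0],0.02],[[-0.003,0.039,-0.05],[0,0,0],0.02],[[-0.003,0.039,-0.085],[0,0,0],0.02],[[-0.003,0.039,-0.1],[0,0,0],0.02],[[-0.003,0.039,-0.1],[0,0,0],0.02]]'

```text
time: 9.9
tool_pos: [505.2, 52.5, 86.1]
ee_rot: [-0.852, 1.4, 0.856]
contact_force: [0.4, 0.1, -1.5]
grip_width: 42.8
```

```bash
python3 snap.py j wrist scene top; python3 - <<'E'
import cv2
s=cv2.imread("pics/scene_j.png")
cv2.imwrite("pics/sg.png",cv2.resize(s[90:240,230:430],None,fx=4,fy=4,interpolation=cv2.INTER_CUBIC))
E
```

```text
10.05 [507.8  52.3  89.5] 42.4 [ 0.5  0.  -1.4] 
 [[ 2.600e-03 -8.897e-01  4.566e-01]
 [-2.000e-04  4.566e-01  8.897e-01]
 [-1.000e+00 -2.400e-03  1.000e-03]]
```

View pics/sg.png

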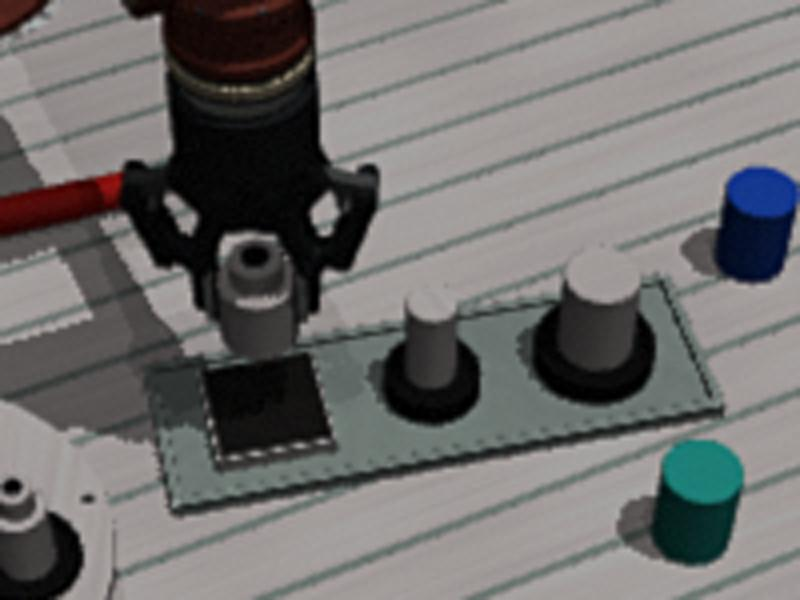

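View pics/wrist_j.png

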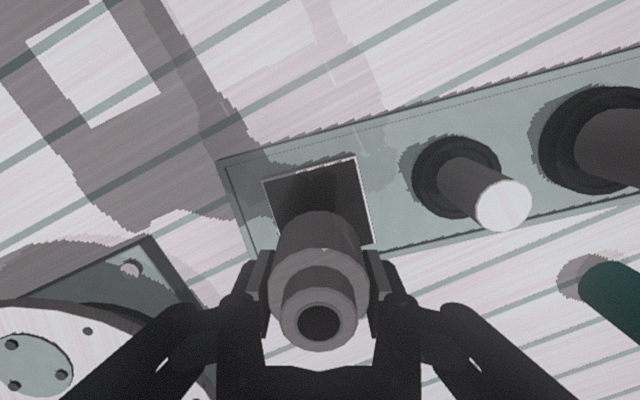

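drive_tool --moves '[[[0,0,-0.025],[0,0,0],0.02],[[0,0,-0.045],[0,0,0],0.02],[[0,0,-0.056],[0,0,0],0.02],[[0,0,-0.06],[0,0,0],0.02],[[0,0,-0.06],[0,0,0],0.02]]'

```text
time: 10.68
tool_pos: [507.3, 52.5, 28.7]
ee_rot: [-0.854, 1.396, 0.853]
contact_force: [-0.1, -0.2, -2.4]
grip_width: 42.5
```

```bash
python3 snap.py k wrist scene; python3 - <<'E'
import cv2
s=cv2.imread("pics/scene_k.png")
cv2.imwrite("pics/sg.png",cv2.resize(s[90:240,230:430],None,fx=4,fy=4,interpolation=cv2.INTER_CUBIC))
E
```

```text
10.775 [507.5  52.5  29. ] 42.6 [ 0.   0.1 -2. ] 
 [[ 1.800e-03 -8.898e-01  4.563e-01]
 [-1.000e-04  4.563e-01  8.898e-01]
 [-1.000e+00 -1.700e-03  8.000e-04]]
```

View pics/sg.png

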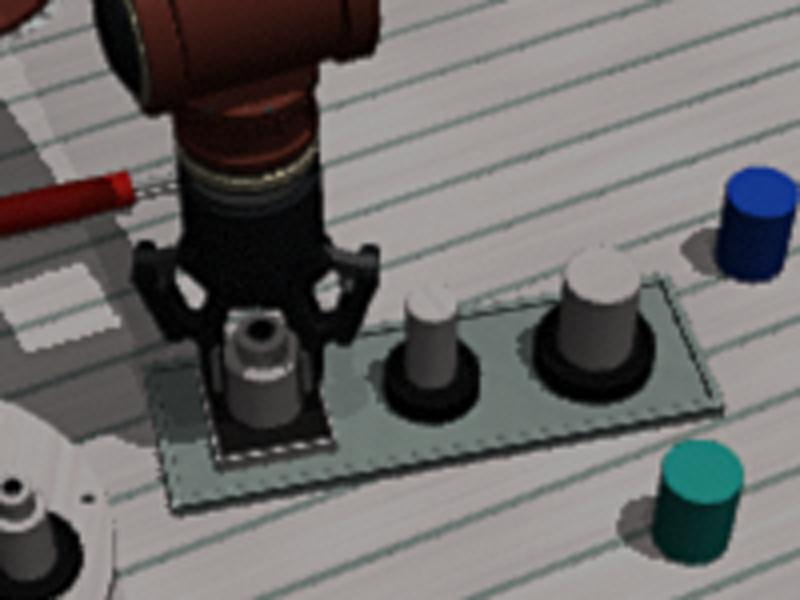

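drive_tool --moves '[[[0,0,-0.0005],[0,0,0],0.02],[[0,0,-0.001],[0,0,0],0.02],[[0,0,-0.001],[0,0,0],0.02],[[0,0,-0.001],[0,0,0],0.02],[[0,0,-0.001],[0,0,0],0.02]]'

```text
time: 11.4
tool_pos: [507.0, 52.6, 27.4]
ee_rot: [-0.854, 1.396, 0.853]
contact_force: [-0.8, 0.5, 1.6]
grip_width: 42.9
```

drive_tool --moves '[[[0,0,0],[0,0,0],0.044],[[0,0,0],[0,0,0],0.05],[[0,0,0],[0,0,0],0.06],[[0,0,0],[0,0,0],0.068],[[0,0,0],[0,0,0],0.068]]'

```text
time: 12.02
tool_pos: [506.7, 52.6, 27.0]
ee_rot: [-0.854, 1.397, 0.853]
contact_force: [0.1, -0.3, -0.2]
grip_width: 67.7
```

drive_tool --moves '[[[0,0,0.02],[0,0,0],0.068],[[0,0,0.06],[0,0,0],0.07],[[0,0,0.11],[0,0,0],0.075],[[0.008,0.035,0.13],[0,0,0],0.08],[[0.02,0.09,0.13],[0,0,0],0.08]]'

```text
time: 12.65
tool_pos: [528.9, 142.8, 160.5]
ee_rot: [-0.853, 1.392, 0.848]
contact_force: [0.2, 0.6, 1.5]
grip_width: 79.7
```

drive_tool --moves '[[[0.011,0.055,0],[0,0,0],0.08],[[0.022,0.1,0],[0,0,0],0.08],[[0.022,0.104,0],[0,0,0],0.08],[[0.022,0.104,0],[0,0,0],0.08],[[0.022,0.104,0],[0,0,0],0.08]]'

```text
time: 13.28
tool_pos: [548.5, 245.4, 156.8]
ee_rot: [-0.853, 1.398, 0.852]
contact_force: [0.4, -0.9, -0.0]
grip_width: 80.0
```

```bash
python3 snap.py l wrist top
```

```text
13.375 [548.6 245.4 157. ] 80.1 [0.3 0.  0.2] 
 [[-0.000e+00 -8.891e-01  4.577e-01]
 [-1.000e-04  4.577e-01  8.891e-01]
 [-1.000e+00 -1.000e-04 -1.000e-04]]
```

View pics/wrist_l.png

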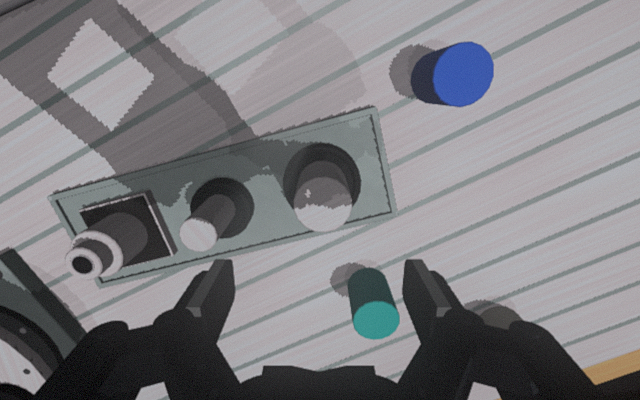

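```bash
python3 - <<'E'
from h import *
import pickle
d=pickle.load(open("pics/l.pkl","rb"));w=d["wrist"]
print(ray(w,323,205,82),ray(w,321,188,26), "spare fin bore",ray(w,82,265,82),"turq",ray(w,376,320,60))
im=rect(w,82,548,246,30,4);im2=rect(w,26,548,246,60,2)
cv2.imwrite("pics/x.png",np.hstack([im,im2])[:,:,::-1])
E
```

```text
[549.48903308 248.66745267] [552.11676202 246.08135964] spare fin bore [506.42307483  51.22366669] turq [683.11655651 237.57970706]
```

View pics/x.png

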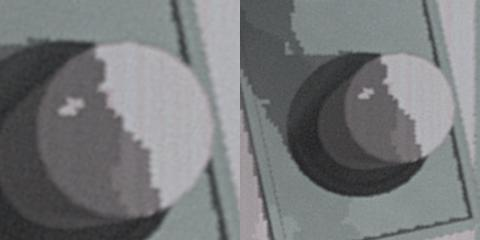

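drive_tool --moves '[[[0.0004,0.0014,-0.04],[0,0,0],0.075],[[0.0004,0.0014,-0.08],[0,0,0],0.075],[[0.0004,0.0014,-0.115],[0,0,0],0.07],[[0.0004,0.0014,-0.13],[0,0,0],0.065],[[0.0004,0.0014,-0.13],[0,0,0],0.055]]'

```text
time: 14.0
tool_pos: [548.5, 247.3, 26.3]
ee_rot: [-0.853, 1.399, 0.854]
contact_force: [-0.0, 0.9, -0.2]
grip_width: 55.2
```

```bash
python3 snap.py m wrist
```

```text
14.05 [549.6 247.8  27.8] 55.0 [0.5 0.5 0.9] 
 [[ 8.000e-04 -8.896e-01  4.567e-01]
 [ 2.000e-04  4.567e-01  8.896e-01]
 [-1.000e+00 -6.000e-04  5.000e-04]]
```

View pics/wrist_m.png

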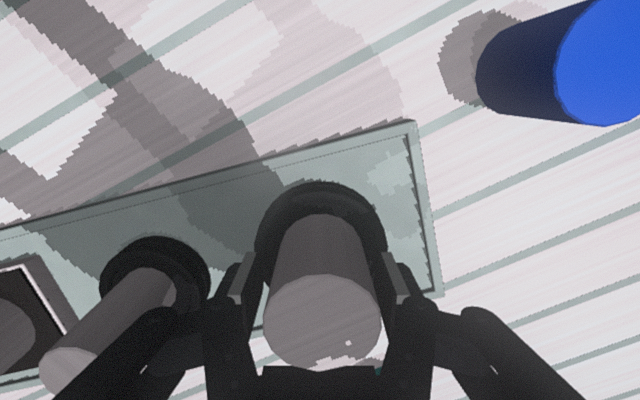

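drive_tool --moves '[[[0,0,0],[0,0,0],0.045],[[0,0,0],[0,0,0],0.035],[[0,0,0],[0,0,0],0.02],[[0,0,0],[0,0,0],0.02],[[0,0,0],[0,0,0],0.02]]'

```text
time: 14.68
tool_pos: [550.8, 248.4, 29.4]
ee_rot: [-0.854, 1.393, 0.852]
contact_force: [0.0, -0.7, 6.0]
grip_width: 43.4
```

drive_tool --moves '[[[0,0,0.003],[0,0,0],0.02],[[0,0,0.02],[0,0,0],0.02],[[0,0,0.06],[0,0,0],0.02],[[0,0,0.11],[0,0,0],0.02],[[0,0,0.16],[0,0,0],0.02]]'

```text
time: 15.3
tool_pos: [548.5, 247.9, 188.8]
ee_rot: [-0.853, 1.397, 0.854]
contact_force: [0.6, 0.3, -2.8]
grip_width: 42.9
```

```bash
python3 snap.py n wrist
```

```text
15.35 [552.5 249.3 198.1] 43.1 [3.7 0.7 4.2] 
 [[ 0.0124 -0.8899  0.456 ]
 [ 0.004   0.4561  0.8899]
 [-0.9999 -0.0092  0.0092]]
```

View pics/wrist_n.png

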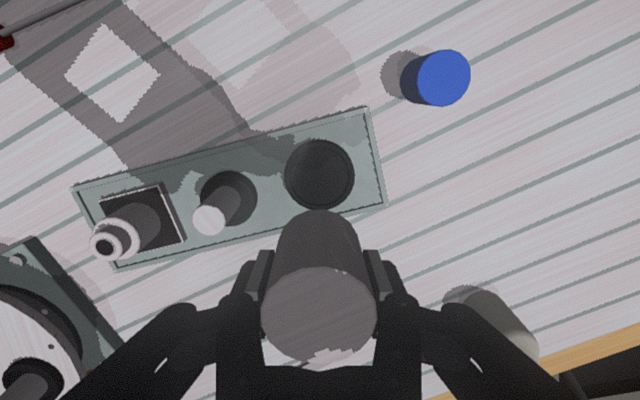

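drive_tool --moves '[[[-0.001,-0.035,0],[0,0,0],0.02],[[-0.003,-0.085,0],[0,0,0],0.02],[[-0.005,-0.14,0],[0,0,0],0.02],[[-0.007,-0.195,0],[0,0,0],0.02],[[-0.009,-0.25,0],[0,0,0],0.02]]'

```text
time: 15.98
tool_pos: [539.5, -3.6, 187.2]
ee_rot: [-0.854, 1.396, 0.854]
contact_force: [1.3, 0.6, -2.1]
grip_width: 42.9
```

drive_tool --moves '[[[-0.002,-0.055,0],[0,0,0],0.02],[[-0.004,-0.11,0],[0,0,0],0.02],[[-0.006,-0.165,0],[0,0,0],0.02],[[-0.008,-0.215,0],[0,0,0],0.02],[[-0.009,-0.24,0],[0,0,0],0.02]]'

```text
time: 16.6
tool_pos: [530.4, -244.4, 187.1]
ee_rot: [-0.852, 1.398, 0.852]
contact_force: [-0.1, 0.5, -3.5]
grip_width: 42.9
```

drive_tool --moves '[[[0,-0.01,-0.01],[0,0,0],0.02],[[0,-0.01,-0.035],[0,0,0],0.02],[[0,-0.01,-0.06],[0,0,0],0.02],[[0,-0.01,-0.06],[0,0,0],0.02],[[0,-0.01,-0.06],[0,0,0],0.02]]'

```text
time: 17.23
tool_pos: [531.5, -251.6, 127.6]
ee_rot: [-0.855, 1.396, 0.854]
contact_force: [0.2, 0.1, -2.1]
grip_width: 43.2
```

```bash
python3 snap.py o wrist scene;  python3 - <<'E'
from h import *
import pickle
d=pickle.load(open("pics/o.pkl","rb"));w=d["wrist"]
im=rect(w,87,531,-252,60,3);a=rect(d["scene"],87,531,-252,60,3)
for q in (im,a): cv2.circle(q,(180,180),int(36.5*3),(255,0,0),1)
cv2.imwrite("pics/x.png",np.hstack([im,a])[:,:,::-1])
w=pickle.load(open("pics/n.pkl","rb"))["wrist"]
im=rect(w,26,549,248,60,3);cv2.circle(im,(180,180),int(36.5*3),(255,0,0),1);cv2.imwrite("pics/y.png",im[:,:,::-1])
E
```

```text
17.325 [ 532.  -252.2  128.7] 42.8 [ 0.3  0.5 -2.2] 
 [[ 2.300e-03 -8.901e-01  4.558e-01]
 [-1.300e-03  4.558e-01  8.901e-01]
 [-1.000e+00 -2.600e-03 -2.000e-04]]
```

View pics/x.png

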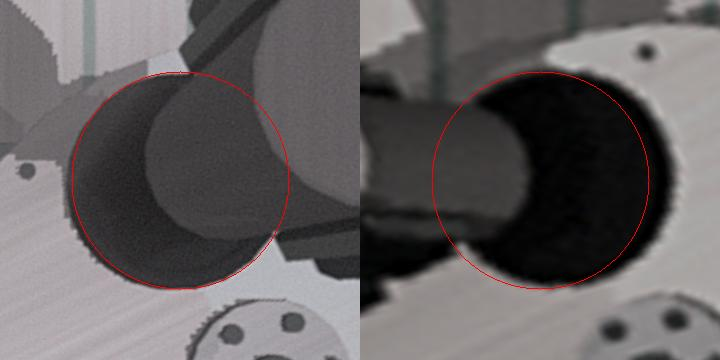

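View pics/wrist_o.png

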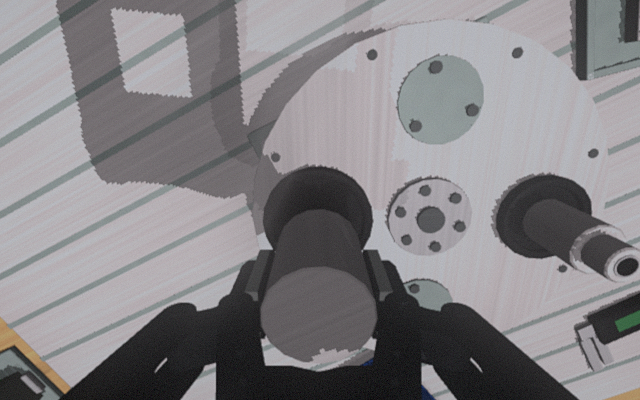

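View pics/y.png

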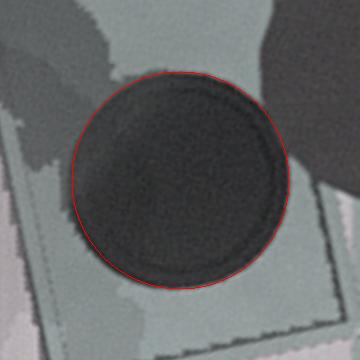

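drive_tool --moves '[[[0,0,-0.015],[0,0,0],0.02],[[0,0,-0.028],[0,0,0],0.02],[[0,0,-0.036],[0,0,0],0.02],[[0,0,-0.038],[0,0,0],0.02],[[0,0,-0.038],[0,0,0],0.02]]'

```text
time: 17.95
tool_pos: [532.2, -252.5, 90.4]
ee_rot: [-0.855, 1.395, 0.852]
contact_force: [-0.5, 0.6, 5.1]
grip_width: 43.0
```

```bash
python3 snap.py p wrist
```

```text
18.0 [ 532.3 -252.6   90.4] 43.4 [0.5 0.7 5.4] 
 [[ 2.700e-03 -8.898e-01  4.563e-01]
 [-1.100e-03  4.563e-01  8.898e-01]
 [-1.000e+00 -2.900e-03  3.000e-04]]
```

View pics/wrist_p.png

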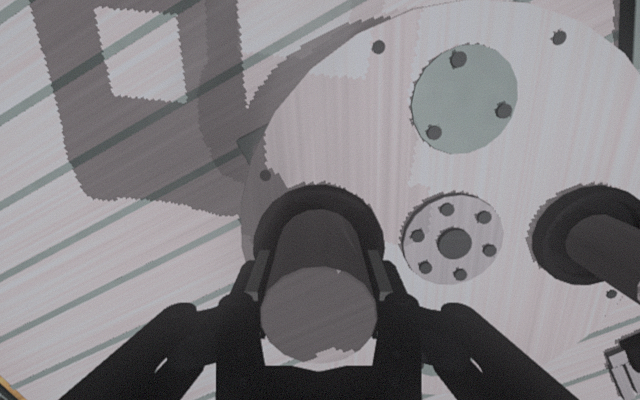

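drive_tool --moves '[[[0,0,0],[0,0,0],0.045],[[0,0,0],[0,0,0],0.05],[[0,0,0],[0,0,0],0.058],[[0,0,0],[0,0,0],0.066],[[0,0,0],[0,0,0],0.07]]'

```text
time: 18.62
tool_pos: [531.0, -252.0, 88.9]
ee_rot: [-0.853, 1.397, 0.854]
contact_force: [0.8, -0.5, -0.5]
grip_width: 69.7
```

drive_tool --moves '[[[0,0,0.01],[0,0,0],0.072],[[0,0,0.04],[0,0,0],0.075],[[0,0,0.09],[0,0,0],0.08],[[0,0,0.1],[0,0,0],0.08],[[0,0,0.1],[0,0,0],0.08]]'

```text
time: 19.25
tool_pos: [531.6, -252.4, 190.4]
ee_rot: [-0.855, 1.396, 0.851]
contact_force: [0.3, 1.0, -0.3]
grip_width: 79.8
```

```bash
python3 snap.py q wrist scene;  python3 - <<'E'
from h import *
import pickle
d=pickle.load(open("pics/q.pkl","rb"));w=d["wrist"]
ims=[]
for z,x,y,r in ((87,531,-252,36.5),(143,531,-252,22.5),(87,599,-118.5,29),(143,599,-118.5,10)):
    im=rect(w,z,x,y,50,3);cv2.circle(im,(150,150),int(r*3),(255,0,0),1);ims.append(im)
cv2.imwrite("pics/x.png",np.vstack([np.hstack(ims[:2]),np.hstack(ims[2:])])[:,:,::-1])
E
```

```text
19.35 [ 530.3 -251.6  187.5] 80.1 [-0.3  0.8  0. ] 
 [[-2.000e-03 -8.898e-01  4.563e-01]
 [ 1.300e-03  4.563e-01  8.898e-01]
 [-1.000e+00  2.300e-03  2.000e-04]]
```

View pics/x.png

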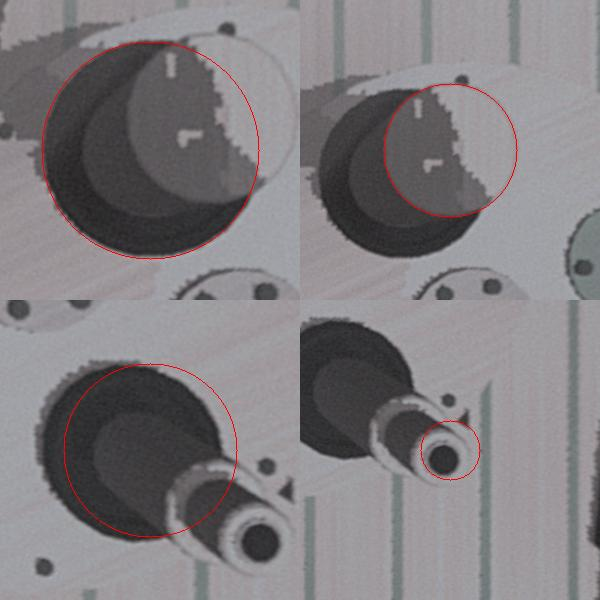

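View pics/wrist_q.png

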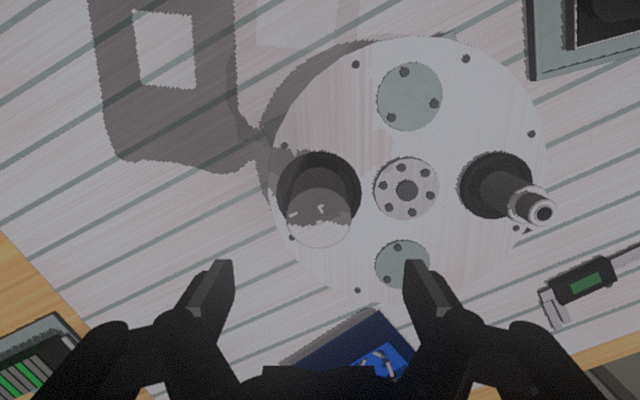

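drive_tool --moves '[[[-0.003,0.04,0],[0,0,0],0.08],[[-0.008,0.1,0],[0,0,0],0.08],[[-0.013,0.16,0],[0,0,0],0.075],[[-0.018,0.22,0],[0,0,0],0.075],[[-0.022,0.275,-0.01],[0,0,0],0.075]]'

```text
time: 19.98
tool_pos: [508.1, 24.9, 177.7]
ee_rot: [-0.853, 1.398, 0.854]
contact_force: [1.0, -0.6, -0.4]
grip_width: 74.8
```

drive_tool --moves '[[[-0.002,0.026,-0.02],[0,0,0],0.07],[[-0.0024,0.0296,-0.07],[0,0,0],0.07],[[-0.0024,0.0296,-0.12],[0,0,0],0.07],[[-0.0024,0.0296,-0.15],[0,0,0],0.07],[[-0.0024,0.0296,-0.152],[0,0,0],0.06]]'

```text
time: 20.6
tool_pos: [502.5, 52.8, 22.5]
ee_rot: [-0.85, 1.405, 0.859]
contact_force: [0.1, -0.5, 0.2]
grip_width: 59.7
```

```bash
python3 snap.py r wrist
```

```text
20.65 [504.4  52.7  24.6] 60.1 [ 0.   0.2 -0.1] 
 [[-5.400e-03 -8.898e-01  4.563e-01]
 [ 2.000e-04  4.563e-01  8.898e-01]
 [-1.000e+00  4.900e-03 -2.200e-03]]
```

View pics/wrist_r.png

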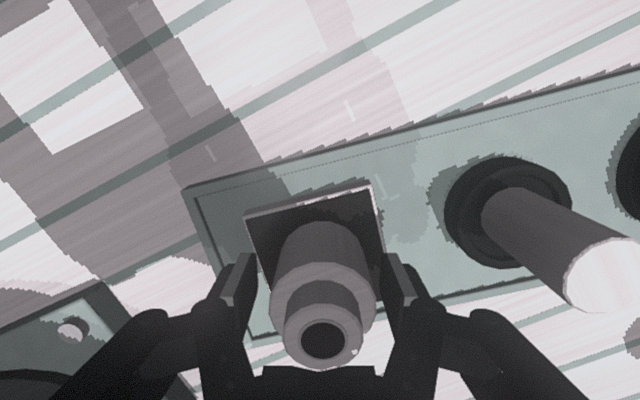

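drive_tool --moves '[[[0,0,0],[0,0,0],0.055],[[0,0,0],[0,0,0],0.045],[[0,0,0],[0,0,0],0.03],[[0,0,0],[0,0,0],0.02],[[0,0,0],[0,0,0],0.02]]'

```text
time: 21.28
tool_pos: [508.2, 52.4, 29.1]
ee_rot: [-0.855, 1.394, 0.852]
contact_force: [-1.1, -0.8, 7.1]
grip_width: 42.4
```

drive_tool --moves '[[[0,0,0.003],[0,0,0],0.02],[[0,0,0.02],[0,0,0],0.02],[[0,0,0.06],[0,0,0],0.02],[[0,0,0.1],[0,0,0],0.02],[[0,0,0.12],[0,0,0],0.02]]'

```text
time: 21.9
tool_pos: [507.9, 52.5, 150.3]
ee_rot: [-0.855, 1.393, 0.851]
contact_force: [0.8, -0.4, -3.9]
grip_width: 42.6
```

drive_tool --moves '[[[0.007,0.03,0],[0,0,0],0.02],[[0.018,0.08,0],[0,0,0],0.02],[[0.03,0.135,0],[0,0,0],0.02],[[0.04,0.18,0],[0,0,0],0.02],[[0.0424,0.1954,-0.005],[0,0,0],0.02]]'

```text
time: 22.52
tool_pos: [548.9, 250.2, 141.7]
ee_rot: [-0.855, 1.396, 0.856]
contact_force: [0.9, -0.5, -2.9]
grip_width: 42.3
```

drive_tool --moves '[[[0,0,-0.03],[0,0,0],0.02],[[0,0,-0.06],[0,0,0],0.02],[[0,0,-0.075],[0,0,0],0.02],[[0,0,-0.075],[0,0,0],0.02],[[0,0,-0.075],[0,0,0],0.02]]'

```text
time: 23.15
tool_pos: [550.0, 248.0, 68.4]
ee_rot: [-0.853, 1.395, 0.852]
contact_force: [0.0, 0.5, -2.4]
grip_width: 42.2
```

```bash
python3 snap.py s wrist;  python3 - <<'E'
from h import *
import pickle
d=pickle.load(open("pics/s.pkl","rb"));w=d["wrist"]
im=rect(w,26,549,248,60,3);cv2.circle(im,(180,180),int(36.5*3),(255,0,0),1)
cv2.imwrite("pics/x.png",np.hstack([im,w["pixels"][40:,140:480]])[:,:,::-1])
E
```

```text
23.2 [550.2 248.1  68.8] 42.3 [ 0.  -0.5 -1.6] 
 [[ 2.700e-03 -8.897e-01  4.565e-01]
 [ 8.000e-04  4.566e-01  8.897e-01]
 [-1.000e+00 -2.100e-03  2.000e-03]]
```

View pics/x.png

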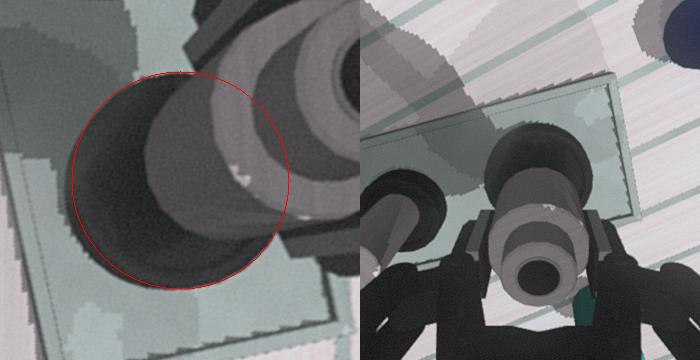

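drive_tool --moves '[[[0,0,-0.015],[0,0,0],0.02],[[0,0,-0.028],[0,0,0],0.02],[[0,0,-0.036],[0,0,0],0.02],[[0,0,-0.0385],[0,0,0],0.02],[[0,0,-0.0385],[0,0,0],0.02]]'

```text
time: 23.82
tool_pos: [548.7, 247.9, 29.2]
ee_rot: [-0.854, 1.399, 0.854]
contact_force: [-3.7, -1.1, 5.2]
grip_width: 42.4
```

drive_tool --moves '[[[0,0,0],[0,0,0],0.02],[[0,0,0],[0,0,0],0.045],[[0,0,0],[0,0,0],0.052],[[0,0,0],[0,0,0],0.06],[[0,0,0],[0,0,0],0.07]]'

```text
time: 24.45
tool_pos: [549.1, 248.0, 28.4]
ee_rot: [-0.854, 1.397, 0.854]
contact_force: [0.6, 0.0, -0.6]
grip_width: 69.9
```

drive_tool --moves '[[[0,0,0.01],[0,0,0],0.07],[[0,0,0.04],[0,0,0],0.07],[[0,0,0.09],[0,0,0],0.07],[[0,0,0.13],[0,0,0],0.07],[[0,0,0.145],[0,0,0],0.07]]'

```text
time: 25.08
tool_pos: [550.8, 248.5, 177.8]
ee_rot: [-0.854, 1.391, 0.852]
contact_force: [0.3, 0.7, 0.5]
grip_width: 69.7
```

```bash
python3 snap.py t wrist scene;  python3 - <<'E'
from h import *
import pickle
d=pickle.load(open("pics/t.pkl","rb"));w=d["wrist"]
ims=[]
for z,x,y,r in ((26,549,248,36.5),(82,549,248,15)):
    im=rect(w,z,x,y,50,3);cv2.circle(im,(150,150),int(r*3),(255,0,0),1);ims.append(im)
cv2.imwrite("pics/x.png",np.hstack(ims)[:,:,::-1])
E
```

```text
25.175 [550.1 248.3 175.7] 69.9 [-0.8 -0.1 -0.5] 
 [[ 0.0037 -0.8898  0.4563]
 [ 0.0012  0.4563  0.8898]
 [-1.     -0.0028  0.0028]]
```

View pics/x.png

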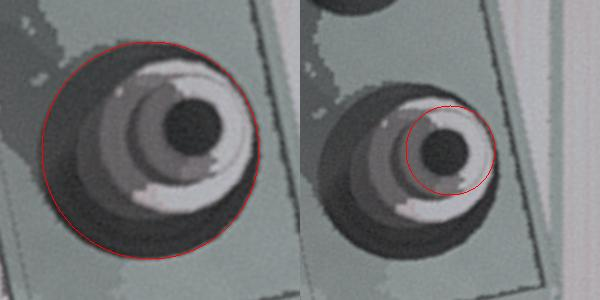

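View pics/scene_t.png

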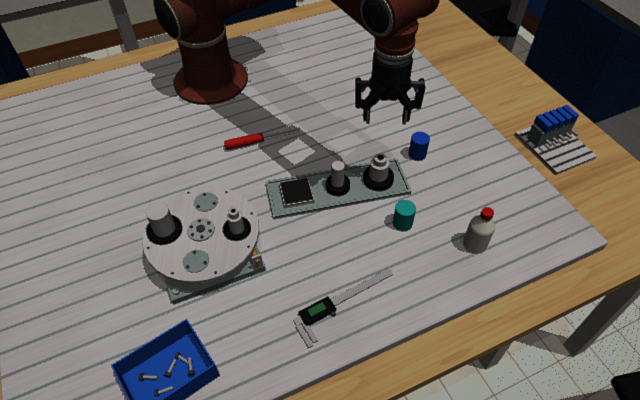

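drive_tool --moves '[[[0.005,-0.04,0.01],[0,0,0],0.07],[[0.013,-0.1,0.016],[0,0,0],0.07],[[0.021,-0.16,0.016],[0,0,0],0.07],[[0.029,-0.22,0.016],[0,0,0],0.07],[[0.037,-0.28,0.016],[0,0,0],0.07]]'

```text
time: 25.8
tool_pos: [584.7, -33.7, 186.5]
ee_rot: [-0.852, 1.4, 0.856]
contact_force: [0.9, -0.5, -0.4]
grip_width: 69.8
```

drive_tool --moves '[[[0.007,-0.055,0],[0,0,0],0.07],[[0.011,-0.085,0],[0,0,0],0.07],[[0.011,-0.085,0],[0,0,0],0.07],[[0.011,-0.085,0],[0,0,0],0.07],[[0.011,-0.085,0],[0,0,0],0.07]]'

```text
time: 26.42
tool_pos: [596.7, -115.6, 188.7]
ee_rot: [-0.854, 1.397, 0.856]
contact_force: [-1.0, 0.6, -0.5]
grip_width: 70.2
```

```bash
python3 snap.py u wrist top;  python3 - <<'E'
from h import *
import pickle
d=pickle.load(open("pics/u.pkl","rb"));w=d["wrist"]
ims=[]
for z,x,y,r in ((87,597,-117,29),(143,597,-117,10),(87,531,-252,36.5),(143,531,-252,22.5)):
    im=rect(w,z,x,y,50,3);cv2.circle(im,(150,150),int(r*3),(255,0,0),1);ims.append(im)
cv2.imwrite("pics/x.png",np.vstack([np.hstack(ims[:2]),np.hstack(ims[2:])])[:,:,::-1])
E
```

```text
26.525 [ 596.9 -115.9  189.3] 69.9 [-0.1  0.2 -0.3] 
 [[-3.000e-04 -8.905e-01  4.549e-01]
 [ 2.000e-04  4.549e-01  8.905e-01]
 [-1.000e+00  4.000e-04  1.000e-04]]
```

View pics/x.png

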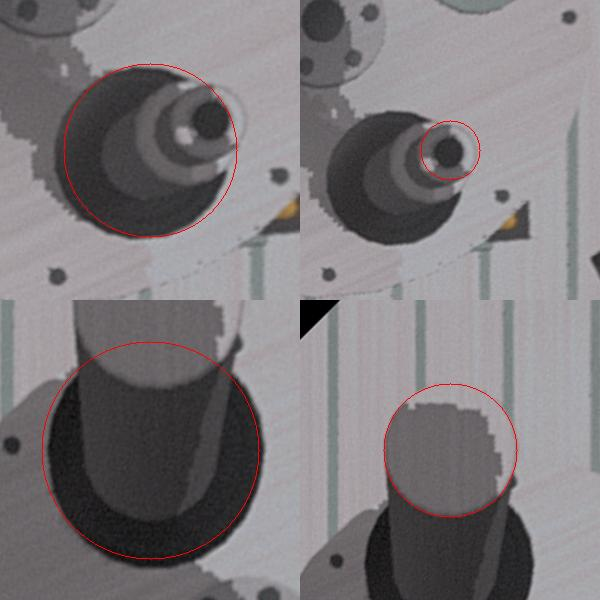

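View pics/wrist_u.png

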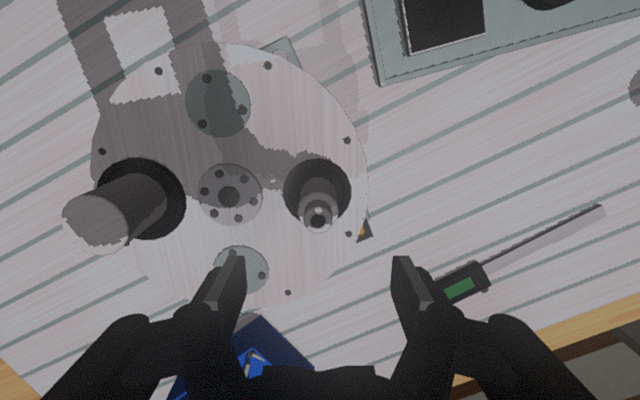

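drive_tool --moves '[[[-0.0006,0.0005,-0.03],[0,0,0],0.07],[[-0.0006,0.0005,-0.065],[0,0,0],0.065],[[-0.0006,0.0005,-0.095],[0,0,0],0.06],[[-0.0006,0.0005,-0.1015],[0,0,0],0.055],[[-0.0006,0.0005,-0.1015],[0,0,0],0.05]]'

```text
time: 27.15
tool_pos: [596.7, -116.2, 88.4]
ee_rot: [-0.854, 1.396, 0.854]
contact_force: [-0.2, 0.8, -0.1]
grip_width: 50.0
```

```bash
python3 snap.py v wrist
```

```text
27.2 [ 597.3 -116.5   89.4] 50.0 [0.1 1.  0.6] 
 [[ 1.900e-03 -8.901e-01  4.558e-01]
 [-6.000e-04  4.558e-01  8.901e-01]
 [-1.000e+00 -2.000e-03  3.000e-04]]
```

View pics/wrist_v.png

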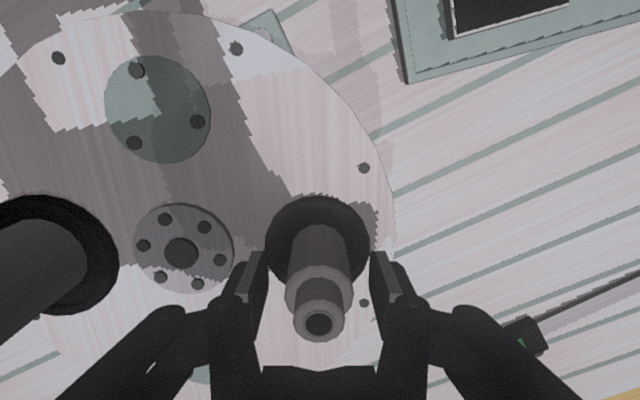

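drive_tool --moves '[[[0,0,0],[0,0,0],0.04],[[0,0,0],[0,0,0],0.032],[[0,0,0],[0,0,0],0.02],[[0,0,0],[0,0,0],0.01],[[0,0,0],[0,0,0],0.01]]'

```text
time: 27.82
tool_pos: [597.4, -116.8, 89.4]
ee_rot: [-0.855, 1.395, 0.852]
contact_force: [-0.5, -0.1, 5.4]
grip_width: 27.1
```

drive_tool --moves '[[[0,0,0.003],[0,0,0],0.01],[[0,0,0.02],[0,0,0],0.01],[[0,0,0.06],[0,0,0],0.01],[[0,0,0.09],[0,0,0],0.01],[[0,0,0.1],[0,0,0],0.01]]'

```text
time: 28.45
tool_pos: [597.7, -116.9, 191.4]
ee_rot: [-0.856, 1.394, 0.85]
contact_force: [0.5, 0.1, -0.9]
grip_width: 27.2
```

```bash
python3 snap.py w wrist; python3 - <<'E'
from h import *
import pickle
d=pickle.load(open("pics/w.pkl","rb"));w=d["wrist"]
im=rect(w,87,596.4,-116.5,50,3);cv2.circle(im,(150,150),int(29*3),(255,0,0),1);
cv2.imwrite("pics/x.png",im[:,:,::-1])
E
```

```text
28.5 [ 597.6 -116.9  191.3] 27.6 [ 0.1 -0.9 -0.4] 
 [[ 4.300e-03 -8.899e-01  4.562e-01]
 [-1.400e-03  4.562e-01  8.899e-01]
 [-1.000e+00 -4.400e-03  7.000e-04]]
```

View pics/wrist_w.png

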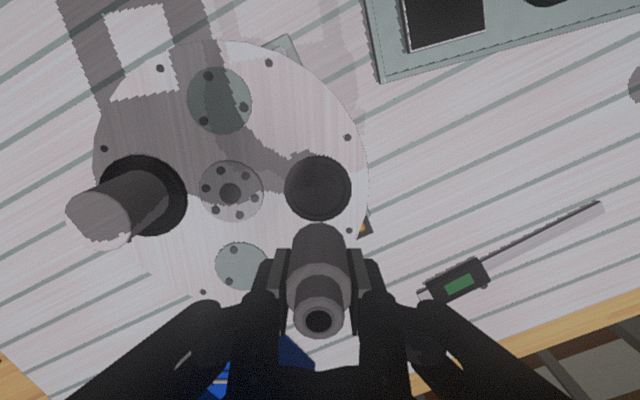

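View pics/x.png

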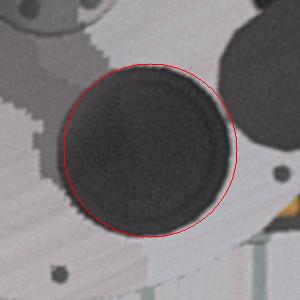

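drive_tool --moves '[[[-0.018,0.034,0],[0,0,0],0.01],[[-0.046,0.086,0],[0,0,0],0.01],[[-0.073,0.138,0],[0,0,0],0.01],[[-0.0898,0.1691,0],[0,0,0],0.01],[[-0.0898,0.1691,-0.03],[0,0,0],0.01]]'

```text
time: 29.12
tool_pos: [506.7, 54.6, 158.9]
ee_rot: [-0.857, 1.393, 0.854]
contact_force: [0.4, -0.1, -1.5]
grip_width: 27.9
```

drive_tool --moves '[[[0,0,-0.05],[0,0,0],0.01],[[0,0,-0.095],[0,0,0],0.01],[[0,0,-0.12],[0,0,0],0.01],[[0,0,-0.127],[0,0,0],0.01],[[0,0,-0.1285],[0,0,0],0.01]]'

```text
time: 29.75
tool_pos: [506.0, 52.6, 29.0]
ee_rot: [-0.853, 1.398, 0.854]
contact_force: [-0.2, 0.0, 0.5]
grip_width: 27.3
```

drive_tool --moves '[[[0,0,0],[0,0,0],0.01],[[0,0,-0.0005],[0,0,0],0.01],[[0,0,-0.001],[0,0,0],0.01],[[0,0,-0.001],[0,0,0],0.01],[[0,0,-0.001],[0,0,0],0.01]]'

```text
time: 30.38
tool_pos: [506.7, 52.6, 28.6]
ee_rot: [-0.854, 1.397, 0.853]
contact_force: [-0.2, -0.2, -1.0]
grip_width: 27.2
```

```bash
python3 snap.py x wrist scene; python3 - <<'E'
import cv2
s=cv2.imread("pics/scene_x.png")
cv2.imwrite("pics/sg.png",cv2.resize(s[90:240,230:430],None,fx=4,fy=4,interpolation=cv2.INTER_CUBIC))
E
```

```text
30.475 [506.7  52.6  28.5] 27.1 [ 0.3  0.2 -1.5] 
 [[ 1.000e-04 -8.898e-01  4.563e-01]
 [ 0.000e+00  4.563e-01  8.898e-01]
 [-1.000e+00 -1.000e-04  0.000e+00]]
```

View pics/sg.png

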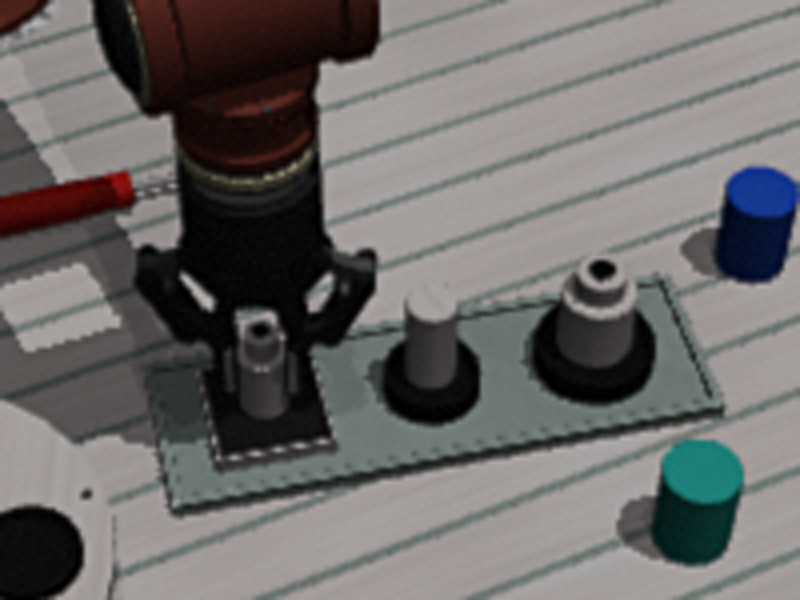

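View pics/wrist_x.png

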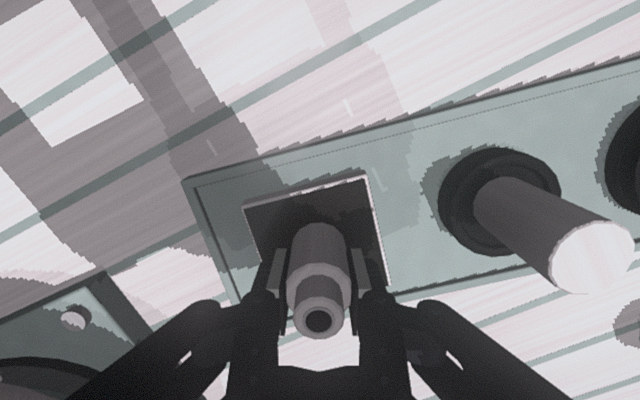

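drive_tool --moves '[[[0,0,-0.0005],[0,0,0],0.01],[[0,0,-0.001],[0,0,0],0.01],[[0,0,-0.0015],[0,0,0],0.01],[[0,0,-0.0015],[0,0,0],0.01],[[0,0,-0.0015],[0,0,0],0.01]]'

```text
time: 31.1
tool_pos: [506.8, 52.5, 28.5]
ee_rot: [-0.854, 1.397, 0.854]
contact_force: [-4.6, 1.0, 9.8]
grip_width: 27.4
```

Touching. I'll release, then go to the slim blank.

drive_tool --moves '[[[0,0,0.001],[0,0,0],0.01],[[0,0,0.001],[0,0,0],0.03],[[0,0,0.001],[0,0,0],0.038],[[0,0,0.001],[0,0,0],0.048],[[0,0,0.001],[0,0,0],0.055]]'

```text
time: 31.72
tool_pos: [506.6, 52.6, 27.9]
ee_rot: [-0.853, 1.397, 0.854]
contact_force: [0.1, 0.1, 0.3]
grip_width: 54.8
```

drive_tool --moves '[[[0,0,0.015],[0,0,0],0.06],[[0,0,0.05],[0,0,0],0.06],[[0,0,0.1],[0,0,0],0.06],[[0.008,0.035,0.13],[0,0,0],0.06],[[0.0214,0.08,0.13],[0,0,0],0.06]]'

```text
time: 32.35
tool_pos: [531.0, 133.2, 163.8]
ee_rot: [-0.854, 1.389, 0.848]
contact_force: [0.5, 0.1, -0.5]
grip_width: 60.2
```

drive_tool --moves '[[[0,0.017,0],[0,0,0],0.06],[[0,0.017,0],[0,0,0],0.06],[[0,0.017,0],[0,0,0],0.06],[[0,0.017,0],[0,0,0],0.06],[[0,0.017,0],[0,0,0],0.06]]'

```text
time: 32.98
tool_pos: [527.9, 148.8, 157.8]
ee_rot: [-0.853, 1.398, 0.853]
contact_force: [-0.0, 0.2, 0.6]
grip_width: 60.2
```

```bash
python3 snap.py y wrist;  python3 - <<'E'
from h import *
import pickle
d=pickle.load(open("pics/y.pkl","rb"));w=d["wrist"]
ims=[]
for z,x,y,r in ((26,528,150,29),(82,528,150,15),(82,506.6,52.6,10)):
    im=rect(w,z,x,y,40,3);cv2.circle(im,(120,120),int(r*3),(255,0,0),1);ims.append(im)
cv2.imwrite("pics/x.png",np.hstack(ims)[:,:,::-1])
E
```

```text
33.025 [528.  148.9 157.9] 60.2 [0.2 0.1 0.2] 
 [[-2.000e-04 -8.894e-01  4.571e-01]
 [-1.000e-04  4.571e-01  8.894e-01]
 [-1.000e+00  1.000e-04 -2.000e-04]]
```

View pics/x.png

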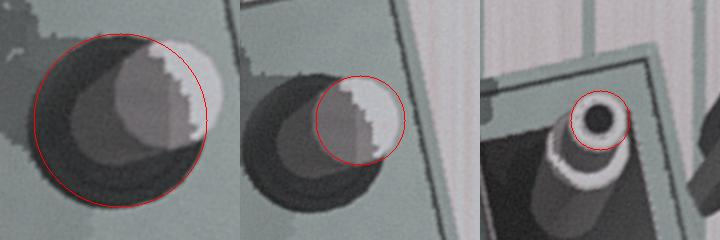

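View pics/wrist_y.png

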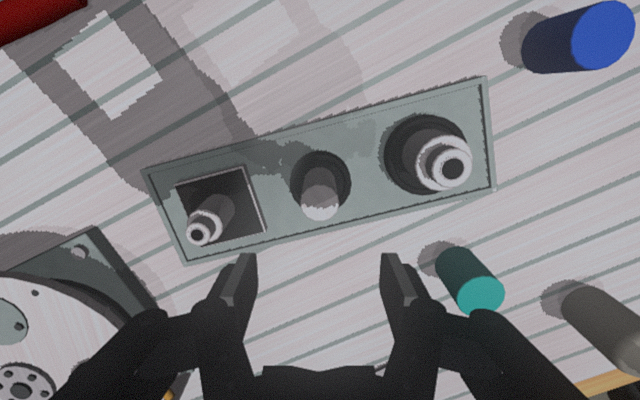

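drive_tool --moves '[[[0,0.0004,-0.04],[0,0,0],0.06],[[0,0.0004,-0.08],[0,0,0],0.06],[[0,0.0004,-0.115],[0,0,0],0.055],[[0,0.0004,-0.1305],[0,0,0],0.05],[[0,0.0004,-0.1305],[0,0,0],0.045]]'

```text
time: 33.65
tool_pos: [527.4, 149.7, 26.7]
ee_rot: [-0.853, 1.399, 0.854]
contact_force: [-0.4, 0.4, 0.0]
grip_width: 45.0
```

drive_tool --moves '[[[0,0,0],[0,0,0],0.04],[[0,0,0],[0,0,0],0.032],[[0,0,0],[0,0,0],0.02],[[0,0,0],[0,0,0],0.01],[[0,0,0],[0,0,0],0.01]]'

```text
time: 34.28
tool_pos: [529.6, 150.2, 29.5]
ee_rot: [-0.854, 1.394, 0.852]
contact_force: [0.5, -0.1, 5.2]
grip_width: 28.0
```

drive_tool --moves '[[[0,0,0.003],[0,0,0],0.01],[[0,0,0.02],[0,0,0],0.01],[[0,0,0.06],[0,0,0],0.01],[[0,0,0.11],[0,0,0],0.01],[[0,0,0.15],[0,0,0],0.01]]'

```text
time: 34.9
tool_pos: [528.3, 150.1, 180.6]
ee_rot: [-0.854, 1.395, 0.853]
contact_force: [0.1, -0.2, -0.8]
grip_width: 27.8
```

```bash
python3 snap.py z wrist;  python3 - <<'E'
from h import *
import pickle
d=pickle.load(open("pics/z.pkl","rb"));w=d["wrist"]
im=rect(w,26,528,150,60,3);cv2.circle(im,(180,180),int(29*3),(255,0,0),1)
cv2.imwrite("pics/x.png",np.hstack([im,w["pixels"][40:,140:480]])[:,:,::-1])
E
```

```text
34.95 [531.5 150.6 187.1] 27.8 [3.3 1.4 3.4] 
 [[ 0.0118 -0.8899  0.456 ]
 [ 0.0017  0.4561  0.8899]
 [-0.9999 -0.0097  0.0069]]
```

View pics/x.png

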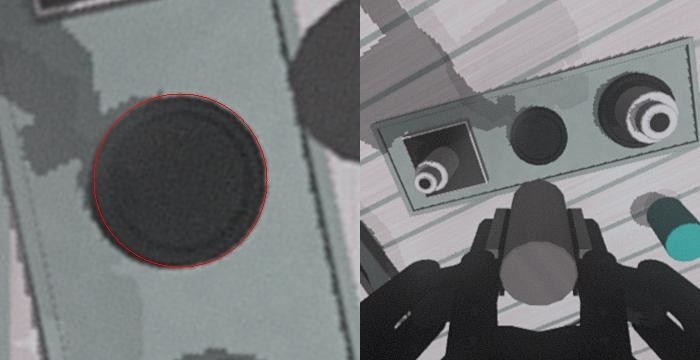

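drive_tool --moves '[[[0.01,-0.04,0],[0,0,0],0.01],[[0.025,-0.098,0],[0,0,0],0.01],[[0.04,-0.157,0],[0,0,0],0.01],[[0.055,-0.216,0],[0,0,0],0.01],[[0.067,-0.26,0],[0,0,0],0.01]]'

```text
time: 35.58
tool_pos: [595.1, -112.4, 177.9]
ee_rot: [-0.853, 1.397, 0.852]
contact_force: [-0.4, 0.8, -0.7]
grip_width: 28.0
```

drive_tool --moves '[[[0.001,-0.0064,-0.01],[0,0,0],0.01],[[0.001,-0.0064,-0.03],[0,0,0],0.01],[[0.001,-0.0064,-0.05],[0,0,0],0.01],[[0.001,-0.0064,-0.05],[0,0,0],0.01],[[0.001,-0.0064,-0.05],[0,0,0],0.01]]'

```text
time: 36.2
tool_pos: [596.0, -115.6, 127.4]
ee_rot: [-0.854, 1.397, 0.855]
contact_force: [0.3, 0.0, -0.7]
grip_width: 27.6
```

```bash
python3 snap.py A wrist;  python3 - <<'E'
from h import *
import pickle
d=pickle.load(open("pics/A.pkl","rb"));w=d["wrist"]
im=rect(w,87,596,-116.4,60,3);cv2.circle(im,(180,180),int(29*3),(255,0,0),1)
cv2.imwrite("pics/x.png",np.hstack([im,w["pixels"][40:,140:480]])[:,:,::-1])
E
```

```text
36.25 [ 596.5 -115.9  128.1] 28.2 [ 0.   0.1 -1.4] 
 [[ 1.000e-03 -8.903e-01  4.554e-01]
 [-3.000e-04  4.554e-01  8.903e-01]
 [-1.000e+00 -1.000e-03  2.000e-04]]
```

View pics/x.png

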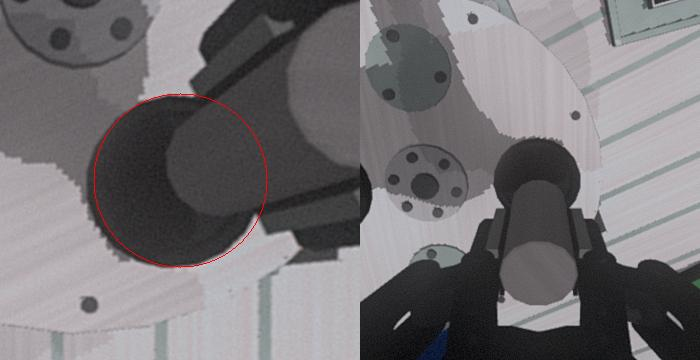

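drive_tool --moves '[[[0,0,-0.015],[0,0,0],0.01],[[0,0,-0.027],[0,0,0],0.01],[[0,0,-0.035],[0,0,0],0.01],[[0,0,-0.037],[0,0,0],0.01],[[0,0,-0.037],[0,0,0],0.01]]'

```text
time: 36.88
tool_pos: [596.2, -116.5, 90.5]
ee_rot: [-0.854, 1.397, 0.853]
contact_force: [-0.3, -0.2, -0.3]
grip_width: 27.8
```

drive_tool --moves '[[[0,0,-0.0005],[0,0,0],0.01],[[0,0,-0.001],[0,0,0],0.01],[[0,0,-0.001],[0,0,0],0.01],[[0,0,-0.001],[0,0,0],0.01],[[0,0,-0.001],[0,0,0],0.01]]'

```text
time: 37.5
tool_pos: [596.6, -116.7, 90.5]
ee_rot: [-0.854, 1.396, 0.852]
contact_force: [-0.8, 0.5, 5.6]
grip_width: 28.0
```

Seated. Release and rise.

drive_tool --moves '[[[0,0,0],[0,0,0],0.03],[[0,0,0],[0,0,0],0.035],[[0,0,0],[0,0,0],0.043],[[0,0,0],[0,0,0],0.05],[[0,0,0],[0,0,0],0.055]]'

```text
time: 38.12
tool_pos: [596.0, -116.4, 89.4]
ee_rot: [-0.853, 1.397, 0.854]
contact_force: [0.3, 0.4, 0.3]
grip_width: 54.9
```

drive_tool --moves '[[[0,0,0.01],[0,0,0],0.06],[[0,0,0.04],[0,0,0],0.065],[[0,0,0.085],[0,0,0],0.07],[[0,0,0.1],[0,0,0],0.07],[[0,0,0.1],[0,0,0],0.07]]'

```text
time: 38.75
tool_pos: [596.8, -116.7, 191.1]
ee_rot: [-0.855, 1.395, 0.851]
contact_force: [-0.2, -0.0, -0.2]
grip_width: 70.3
```

```bash
python3 snap.py B wrist;  python3 - <<'E'
from h import *
import pickle
d=pickle.load(open("pics/B.pkl","rb"));w=d["wrist"]
ims=[]
for z,x,y,r in ((87,596,-116.4,29),(143,596,-116.4,15)):
    im=rect(w,z,x,y,40,3);cv2.circle(im,(120,120),int(r*3),(255,0,0),1);ims.append(im)
cv2.imwrite("pics/x.png",np.hstack(ims)[:,:,::-1])
E
```

```text
38.8 [ 595.8 -116.4  189.1] 69.9 [-0.2 -0.4  0.3] 
 [[-3.000e-04 -8.898e-01  4.563e-01]
 [ 1.000e-04  4.563e-01  8.898e-01]
 [-1.000e+00  3.000e-04 -1.000e-04]]
```

View pics/x.png

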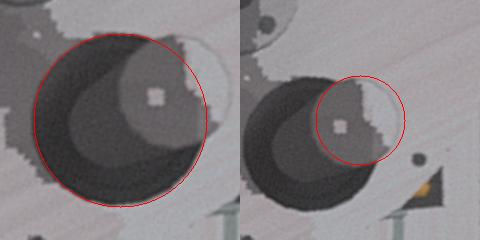

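drive_tool --moves '[[[-0.018,0.034,0],[0,0,0],0.065],[[-0.045,0.086,0],[0,0,0],0.06],[[-0.072,0.137,0],[0,0,0],0.06],[[-0.0894,0.169,-0.01],[0,0,0],0.06],[[-0.0894,0.169,-0.05],[0,0,0],0.06]]'

```text
time: 39.42
tool_pos: [506.3, 54.6, 139.3]
ee_rot: [-0.857, 1.393, 0.855]
contact_force: [0.6, -0.3, -0.3]
grip_width: 60.0
```

drive_tool --moves '[[[0,0,-0.045],[0,0,0],0.06],[[0,0,-0.085],[0,0,0],0.06],[[0,0,-0.108],[0,0,0],0.055],[[0,0,-0.112],[0,0,0],0.05],[[0,0,-0.112],[0,0,0],0.045]]'

```text
time: 40.05
tool_pos: [506.1, 52.6, 26.9]
ee_rot: [-0.853, 1.398, 0.854]
contact_force: [0.1, 0.0, 0.3]
grip_width: 44.9
```

```bash
python3 snap.py C wrist
```

```text
40.1 [507.   52.6  27.9] 45.0 [0.3 0.6 1.7] 
 [[ 5.000e-04 -8.898e-01  4.563e-01]
 [ 0.000e+00  4.563e-01  8.898e-01]
 [-1.000e+00 -5.000e-04  3.000e-04]]
```

View pics/wrist_C.png

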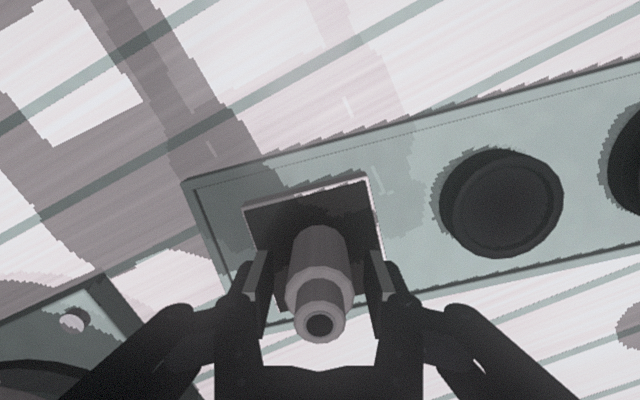

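drive_tool --moves '[[[0,0,0],[0,0,0],0.035],[[0,0,0],[0,0,0],0.028],[[0,0,0],[0,0,0],0.02],[[0,0,0],[0,0,0],0.01],[[0,0,0],[0,0,0],0.01]]'

```text
time: 40.72
tool_pos: [507.8, 52.5, 29.0]
ee_rot: [-0.854, 1.395, 0.852]
contact_force: [-1.7, -0.6, 6.8]
grip_width: 27.3
```

drive_tool --moves '[[[0,0,0.003],[0,0,0],0.01],[[0,0,0.02],[0,0,0],0.01],[[0,0,0.06],[0,0,0],0.01],[[0,0,0.08],[0,0,0],0.01],[[0.004,0.02,0.08],[0,0,0],0.01]]'

```text
time: 41.35
tool_pos: [512.6, 72.1, 111.2]
ee_rot: [-0.854, 1.392, 0.849]
contact_force: [0.1, -0.3, -1.1]
grip_width: 27.5
```

drive_tool --moves '[[[0.01,0.045,0],[0,0,0],0.01],[[0.017,0.0774,0],[0,0,0],0.01],[[0.017,0.0774,-0.02],[0,0,0],0.01],[[0.017,0.0774,-0.04],[0,0,0],0.01],[[0.017,0.0774,-0.04],[0,0,0],0.01]]'

```text
time: 41.98
tool_pos: [525.0, 148.7, 64.2]
ee_rot: [-0.851, 1.403, 0.855]
contact_force: [-0.5, -0.0, -1.5]
grip_width: 27.4
```

```bash
python3 snap.py D wrist;  python3 - <<'E'
from h import *
import pickle
d=pickle.load(open("pics/D.pkl","rb"));w=d["wrist"]
im=rect(w,26,527.6,150,60,3);cv2.circle(im,(180,180),int(29*3),(255,0,0),1)
cv2.imwrite("pics/x.png",np.hstack([im,w["pixels"][40:,140:480]])[:,:,::-1])
E
```

```text
42.025 [526.1 148.9  65.6] 27.8 [-0.1  0.2 -0.6] 
 [[-3.700e-03 -8.893e-01  4.574e-01]
 [-7.000e-04  4.574e-01  8.893e-01]
 [-1.000e+00  3.000e-03 -2.300e-03]]
```

View pics/x.png

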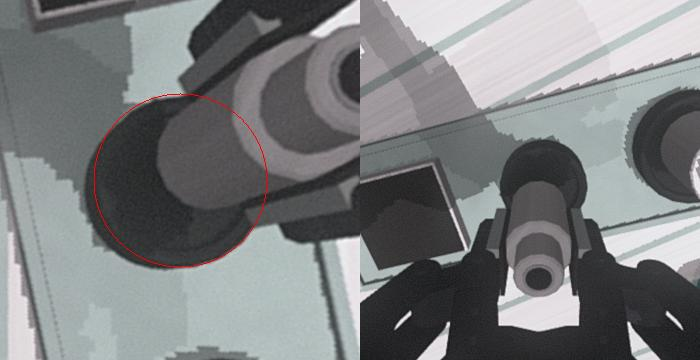

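drive_tool --moves '[[[0,0,-0.015],[0,0,0],0.01],[[0,0,-0.028],[0,0,0],0.01],[[0,0,-0.035],[0,0,0],0.01],[[0,0,-0.038],[0,0,0],0.01],[[0,0,-0.038],[0,0,0],0.01]]'

```text
time: 42.65
tool_pos: [527.9, 150.0, 29.7]
ee_rot: [-0.854, 1.396, 0.853]
contact_force: [-0.7, -0.6, -1.2]
grip_width: 27.2
```

drive_tool --moves '[[[0,0,0],[0,0,0],0.01],[[0,0,-0.0005],[0,0,0],0.01],[[0,0,-0.001],[0,0,0],0.01],[[0,0,-0.001],[0,0,0],0.01],[[0,0,-0.001],[0,0,0],0.01]]'

```text
time: 43.28
tool_pos: [527.9, 150.0, 29.0]
ee_rot: [-0.854, 1.396, 0.853]
contact_force: [-1.5, 0.0, 5.5]
grip_width: 27.7
```

drive_tool --moves '[[[0,0,0],[0,0,0],0.03],[[0,0,0],[0,0,0],0.035],[[0,0,0],[0,0,0],0.043],[[0,0,0],[0,0,0],0.05],[[0,0,0],[0,0,0],0.055]]'

```text
time: 43.9
tool_pos: [527.7, 150.0, 28.5]
ee_rot: [-0.854, 1.397, 0.854]
contact_force: [-0.9, -0.1, 0.1]
grip_width: 55.0
```

drive_tool --moves '[[[0,0,0.01],[0,0,0],0.06],[[0,0,0.04],[0,0,0],0.06],[[0,0,0.09],[0,0,0],0.06],[[0,0,0.14],[0,0,0],0.06],[[0,0,0.15],[0,0,0],0.06]]'

```text
time: 44.52
tool_pos: [530.4, 150.4, 184.6]
ee_rot: [-0.856, 1.388, 0.849]
contact_force: [0.7, 0.3, 0.6]
grip_width: 60.0
```

```bash
python3 snap.py E wrist;  python3 - <<'E'
from h import *
import pickle
d=pickle.load(open("pics/E.pkl","rb"));w=d["wrist"]
ims=[]
for z,x,y,r in ((26,527.6,150,29),(82,527.6,150,10)):
    im=rect(w,z,x,y,40,3);cv2.circle(im,(120,120),int(r*3),(255,0,0),1);ims.append(im)
cv2.imwrite("pics/x.png",np.hstack(ims)[:,:,::-1])
E
```

```text
44.575 [529.8 150.3 183.5] 60.3 [-0.   0.7  1. ] 
 [[ 0.0076 -0.8898  0.4562]
 [ 0.0011  0.4562  0.8899]
 [-1.     -0.0063  0.0044]]
```

View pics/x.png

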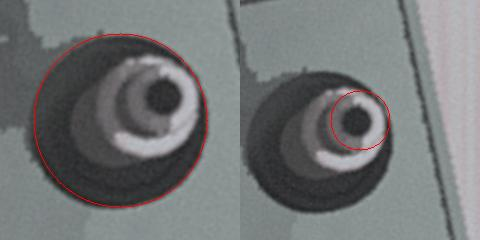

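drive_tool --moves '[[[-0.02,0.03,0.02],[0,0,0],0.06],[[-0.055,0.07,0.04],[0,0,0],0.06],[[-0.09,0.115,0.05],[0,0,0],0.06],[[-0.125,0.16,0.05],[0,0,0],0.06],[[-0.16,0.2,0.05],[0,0,0],0.06]]'

```text
time: 45.2
tool_pos: [365.7, 350.9, 227.1]
ee_rot: [-0.854, 1.399, 0.854]
contact_force: [-0.7, 0.6, -0.5]
grip_width: 59.8
```

drive_tool --moves '[[[-0.035,0.045,0],[0,0,0],0.06],[[-0.07,0.09,0],[0,0,0],0.06],[[-0.105,0.135,0],[0,0,0],0.06],[[-0.14,0.18,0],[0,0,0],0.06],[[-0.16,0.2,0],[0,0,0],0.06]]'

```text
time: 45.82
tool_pos: [205.2, 550.9, 226.4]
ee_rot: [-0.857, 1.399, 0.855]
contact_force: [0.1, -0.4, -0.2]
grip_width: 60.0
```

drive_tool --moves '[[[-0.02,0.025,0],[0,0,0],0.06],[[-0.04,0.05,0],[0,0,0],0.06],[[-0.04,0.05,0],[0,0,0],0.06],[[-0.04,0.05,0],[0,0,0],0.06],[[-0.04,0.05,0],[0,0,0],0.06]]'

```text
time: 46.45
tool_pos: [168.2, 599.2, 228.0]
ee_rot: [-0.853, 1.398, 0.852]
contact_force: [0.1, 0.3, 0.8]
grip_width: 59.8
```

```bash
python3 snap.py F top scene;  python3 - <<'E'
from h import *
import pickle
d=pickle.load(open("pics/F.pkl","rb"));t=d["top"]
a=cv2.resize(cv2.imread("pics/top0.png")[165:275,190:470],None,fx=2.8,fy=2.8,interpolation=cv2.INTER_CUBIC)
b=cv2.resize(cv2.imread("pics/top_F.png")[165:275,190:470],None,fx=2.8,fy=2.8,interpolation=cv2.INTER_CUBIC)
cv2.imwrite("pics/x.png",cv2.resize(np.vstack([a,b]),(760,597)))
s=cv2.imread("pics/scene_F.png");cv2.imwrite("pics/y.png",cv2.resize(s[130:300,130:440],None,fx=2.5,fy=2.5,interpolation=cv2.INTER_CUBIC))
# dial rotation: rectified dial plane, before/after, polar phase of an annulus without the seats
g0=cv2.cvtColor(rect(dict(t,pixels=cv2.imread("pics/top0.png")),83,565,-186,130,2),cv2.COLOR_BGR2GRAY).astype(np.float32)
g1=cv2.cvtColor(rect(dict(t,pixels=cv2.imread("pics/top_F.png")),83,565,-186,130,2),cv2.COLOR_BGR2GRAY).astype(np.float32)
for c in ((255,255,),(259,262)):
    P=[cv2.warpPolar(g,(240,1440),c,240,cv2.WARP_POLAR_LINEAR)[:,15:230] for g in (g0,g1)]
    print(np.array(cv2.phaseCorrelate(P[0],P[1],cv2.createHanningWindow((215,1440),cv2.CV_32F))[0])/4,"deg")
E
```

```text
46.55 [168.3 599.4 228.4] 60.2 [ 0.4  0.2 -0.5] 
 [[ 0.000e+00 -8.894e-01  4.572e-01]
 [-2.000e-04  4.572e-01  8.894e-01]
 [-1.000e+00 -1.000e-04 -2.000e-04]]
[ 0.04596442 -0.00823506] deg
[0.01994087 0.00751474] deg
```

View pics/x.png

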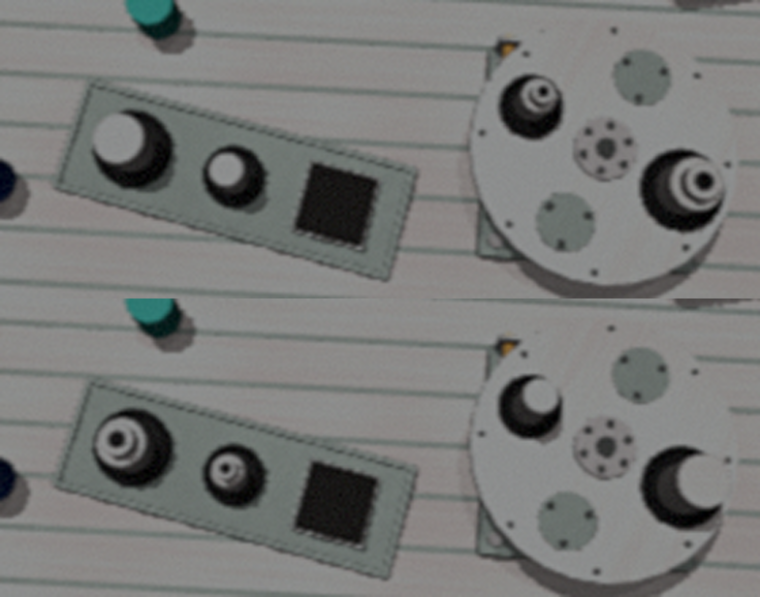

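View pics/y.png

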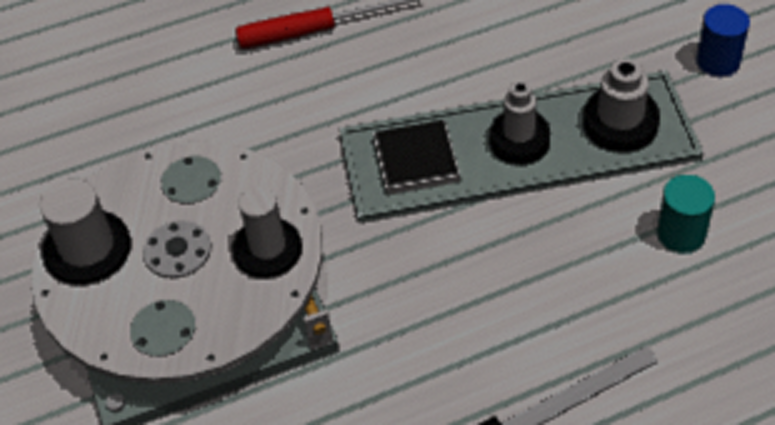

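```bash
python3 -c "
from plant import env
print(env.finish_job(), env.state()['time'])"
```

```text
the job is handed in; nothing more can be done
the job is handed in; nothing more can be done
```

The changeover is done and handed in at about 46.6 s, well inside the 128 s limit. For each size, the finished part went to the spare pad, its blank to the table seat, and then the finished part to the blank's tray seat. No verdict came back.

**What the last checks showed**
- **Centring and uprightness:** straight after each release, the wrist camera showed the part within about 2 mm of its seat centre. The final top and scene pictures show all four upright, with the pad empty and the arm clear.
- **Flatness on the floor:** each part was lowered until the force reading showed contact. I did not measure its height on the seat floor directly.
- **Dial angle:** the last two checks disagreed. My before/after image correlation gave about 0°, but fixed background probably dominated it. The dial's screws show a small turn, roughly 1–1.5°, or about 2 mm at a seat; the limit is 12 mm.
- **Calipers:** the arm never worked near them. I did not measure their position at the end.

**What went wrong or disagreed**
- **First grip:** it closed on the thick finished part's spigot, because the fingertips sat about 34 mm higher than the stated tip extent. I opened, went about 27 mm lower and gripped the 45 mm body; every later pick used that height.
- **Grip reading:** the finger opening reads about 2.5 mm less than the true part diameter.
- **Cameras:** the scene camera read about 5 mm farther out in x than the top and wrist cameras, so I worked from the wrist camera.

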